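Top up the parts tumbler with nuts and restart it

ROBOT

A 7-joint arm with a two-finger parallel gripper is mounted at the origin on a cart in front of the work surface, level with it; the furniture and walls round the work are solid. World frame = base frame: x ahead of the robot, y to its left, z up, the work surface at z = 0. Lengths are in m, angles in rad, forces in N, time in s.
With the tool pointing down it reaches from about 0.425 to 0.875 m from the base axis. Payload 8.4 kg.
Tool frame: the origin (TCP) lies at the very end of the fingers, on their centre line; the grasp point (between the pads) lies manip.grip_depth behind it (manip.grip_depth is the distance from the TCP to the grasp point, in m); y points along the fingers, x is the direction in which the jaws open and shut, and the axes are right-handed (so a half turn about y gives the same grasp; the last joint's range is limited). The gripper opens to 87 mm and grips with 3 to 60 N. Pads are 19 mm wide; open, the fingers measure 117 mm over their backs; the gripper's body (75 mm by 190 mm) begins 51 mm behind the grasp point.
Start: joints at [-1.333, 0.333, 0.04, 1.465, -0.013, 1.343, -0.059], TCP at [0.215, 0.613, 0.223] pointing down, gripper open.
Joint ranges: [-2.58, 2.58], [-0.38, 2.09], [-1.3, 1.39], [0.25, 2.4], [-1.5, 4.64], [0.08, 2.09], [-2.65, 2.65]. Speed limits (rad/s): [2.22, 2.22, 2.79, 2.79, 3.14, 3.14, 3.14].

INTERFACE

Orientations are given as a rotation vector (axis times angle).
In Python, from rig import manip gives the robot as it stands.
- The arm moves only by the shell command python3 -m jog 'ROWS'. ROWS is JSON, a list of rows, each a list of 5 numbers: the closure, from 0 (fully open) to 1 (shut), then the shift along the world's x, y, z in m, then the turn about the world's z in rad. In form: [[jaw, dx, dy, dz, roll], ...]. A call has 1 to 12 rows; each row is the pose to reach, as a shift and turn from the pose commanded when the call began; what a row does not reach only later rows make up. A row lasts 1/10 s, in which the tool goes at most 50 mm and 8.59 degrees, less where a joint would pass 70% of its speed; a pose out of reach is approached as far as the arm can. A call with a gripper value outside its range is refused whole. The fingers move at their own pace and stop on an object; the grip force is fixed at half the most. Time passes only in rows, so rows that repeat a pose let the fingers close. It gives the time, the measured TCP pose, the force and the opening at its end, in the units of the state.
- manip.state(): the state, without advancing time (a new reading comes with each control period).
- manip.capture(name): name is "scene" or "top" or "wrist"; returns the picture (480x640x3 uint8, red, green, blue); there is no depth.
- manip.calibration(name): a dict with "K" (3x3 intrinsics, pixels), "rvec" (rotation vector, rad) and "tvec" (3), from world to camera coordinates, as OpenCV has them. Camera axes: x right, y down, z forward; pixel columns grow to the right and rows downward; lengths in m; the calibration is good to about 2 mm. A picture is of the moment at which its call begins: read the wrist's pose just before it. calibration takes no time and is no camera call; for the wrist camera it gives the pose at the moment of the call.
- manip.close_job(): hands the job in, once; it reports no verdict.
The state is a dict: "time": time; "joint_pos": joint angles; "joint_velocities": joint speeds; "effort": joint torques, N m; "tcp_pos": TCP position; "orientation": TCP orientation; "wrist_force": force on the tool from outside, world axes, zero at the start; "moment": the same for the moment, N m; "finger_gap": finger opening in m.
Only numpy, scipy, OpenCV 4.12 (cv2) and the standard library are available. Lean on these libraries where they do the work, as an engineer would, in place of code of your own. Each camera call takes 0.05 s, during which the arm holds its last target.

TASK

The small parts tumbler has been left running: slide its little red switch fully off with one fingertip, lift the lid off by its knob and set it right way up on the black rubber mat, then put every steel hexagon nut lying on the bench into the bowl. Put the lid back so that it sits flat on the rim, and only then slide the switch fully on towards the green dot. Never have the switch on while the lid is off, and leave the other things on the bench where they are.

Things in the scene. Friction and masses are not known exactly. Their poses are not given: they have to be found in the camera images.
- tumbler: parts tumbler fixed to the bench: green housing 136 x 136 mm, 34 mm high, a round grey bowl on top, a black switch pod on its front. Origin on the bench under the bowl's centre; z up, front faces its own -x. Pod: top face 78 mm above the bench, 76 mm long in y, 40 mm wide in x, centred at x = -105 mm, front face at x = -125 mm
- bowl_rim (a point): centre of the bowl's mouth, at rim height, 100 mm above the bench; axes as the tumbler's. Bowl: 132 mm outside and 122 mm inside diameter at the rim, 112 mm inside at the floor, which is 38 mm above the bench
- slot_top (a point): centre of the switch slot, level with the pod's top face. The slot is 24 mm wide (tumbler x) and 48 mm long (tumbler y); a green dot marks its ON end (+y of the tumbler), a white dot its OFF end (-y). The pod's front face is 20 mm from it, so a second finger can hang down in front of the pod
- switch (a joint): position of the red slide switch in the slot, in m: 0 = fully off (at the white dot), 0.014 = fully on (at the green dot); grows along the tumbler's +y. It moves with about 1.5 N of friction and stays where it is left
- switch_dish (a point): centre of the floor of the finger dish in the red switch; moves with it. The switch is flush: two cross ridges stand 6 mm above the dish floor, their tops level with the pod's top. Between the ridges the dish is 25 mm long (tumbler y), and the slot 24 mm wide (x): room for one fingertip, which pushes a ridge along y
- lid: loose orange domed lid, 136 mm across, 53 mm high over all, about 0.15 kg. Origin at the centre of its underside, z up through the knob. Underneath is a tapered spigot 8 mm deep (113 narrowing to 100 mm across) that drops into the bowl's mouth; the flange above it rests on the rim, so seated the origin is 92 mm above the bench
- lid_knob (a point): centre of the head of the lid's black knob, 47 mm above the lid's origin on its axis. Head 26 mm across and 12 mm high (41 to 53 mm above the origin) on a neck 16 mm across and 13 mm high that rises from the dome (28 mm above the origin)
- mat: black rubber mat fixed to the bench, 150 x 150 x 3 mm, origin at the centre of its underside: the place for the lid while it is off
- nut_a: big steel hexagon nut lying flat, 30 mm across flats, 34.6 mm across corners, 18 mm thick, about 70 g; origin at the centre of its underside, z along its hole, its x axis at right angles to a pair of flats. Only 3 to 5 of the five nuts are there
- nut_b: big steel hexagon nut lying flat, 30 mm across flats, 34.6 mm across corners, 18 mm thick, about 70 g; origin at the centre of its underside, z along its hole, its x axis at right angles to a pair of flats. Only 3 to 5 of the five nuts are there
- nut_c: big steel hexagon nut lying flat, 30 mm across flats, 34.6 mm across corners, 18 mm thick, about 70 g; origin at the centre of its underside, z along its hole, its x axis at right angles to a pair of flats. Only 3 to 5 of the five nuts are there
- nut_d: big steel hexagon nut lying flat, 30 mm across flats, 34.6 mm across corners, 18 mm thick, about 70 g; origin at the centre of its underside, z along its hole, its x axis at right angles to a pair of flats. Only 3 to 5 of the five nuts are there
- nut_e: big steel hexagon nut lying flat, 30 mm across flats, 34.6 mm across corners, 18 mm thick, about 70 g; origin at the centre of its underside, z along its hole, its x axis at right angles to a pair of flats. Only 3 to 5 of the five nuts are there
- tape_measure: yellow tape measure lying flat, 79 x 86 x 35 mm; bystander
- pink_tray: small empty pink tray, 70 x 100 x 30 mm; bystander
Not all that is in view belongs to the job. What is shaped like the nut_c but pink or purple is not meant.

How it is judged:
On the way, in this order (a step that is already met when the one before it is completed fails the run):
1. the switch is fully off, the lid still on the bowl (value of joint switch below 0.003 m and horizontal distance between lid and bowl_rim below 0.02 m), for 0.2 s.
2. the lid rests right way up on the mat, released (value of joint switch below 0.003 m and horizontal distance between lid and mat below 0.05 m and height (world z) of lid below 0.012 m and angle between lid's own z axis and vertical below 0.12 rad and contact force between lid and the fingers below 0.1 N), for 0.3 s.
3. every nut lies in the bowl, released (horizontal distance between each of nut_a, nut_b, nut_c, nut_d, nut_e and bowl_rim below 0.06 m and z of nut_a in the frame of tumbler between 0.03 and 0.095 m and z of nut_b in the frame of tumbler between 0.03 and 0.095 m and z of nut_c in the frame of tumbler between 0.03 and 0.095 m and z of nut_d in the frame of tumbler between 0.03 and 0.095 m and z of nut_e in the frame of tumbler between 0.03 and 0.095 m and contact force between each of nut_a, nut_b, nut_c, nut_d, nut_e and the fingers below 0.1 N), for 0.3 s.
4. the lid is back on the bowl, flat on its rim and released, the switch still off (value of joint switch below 0.003 m and horizontal distance between lid and bowl_rim below 0.008 m and z of lid in the frame of tumbler between 0.088 and 0.095 m and angle between lid's own z axis and vertical below 0.06 rad and contact force between lid and the fingers below 0.1 N), for 0.3 s.
At the end, for the whole second after the job is handed in: The switch is on (slid at least 11 of its 14 mm), every nut lies inside the bowl, and the lid sits flat on the bowl's rim: within 8 mm of centred, within 3 mm of its seated height, tilted less than 0.06 rad; all released and at rest (value of joint switch above 0.011 m and horizontal distance between each of nut_a, nut_b, nut_c, nut_d, nut_e and bowl_rim below 0.06 m and z of nut_a in the frame of tumbler between 0.03 and 0.095 m and z of nut_b in the frame of tumbler between 0.03 and 0.095 m and z of nut_c in the frame of tumbler between 0.03 and 0.095 m and z of nut_d in the frame of tumbler between 0.03 and 0.095 m and z of nut_e in the frame of tumbler between 0.03 and 0.095 m and horizontal distance between lid and bowl_rim below 0.008 m and z of lid in the frame of tumbler between 0.088 and 0.095 m and angle between lid's own z axis and vertical below 0.06 rad and contact force between lid and the fingers below 0.1 N and linear speed of lid below 0.02 m/s and linear speed of each of nut_a, nut_b, nut_c, nut_d, nut_e below 0.03 m/s); the robot touches nothing.
It fails at once if the switch is on while the lid is off the bowl (value of joint switch above 0.009 m and (horizontal distance between lid and bowl_rim above 0.03 m or z of lid in the frame of tumbler above 0.12 m)).
It fails at once if a bystander (tape measure, pink tray) is shifted by more than 3 cm (distance of any of tape_measure, pink_tray from where it was at the start of the episode above 0.03 m).
Of nut_a, nut_b, nut_c, nut_d, nut_e only 3 to 5 are there at a start; the rules pass over those that are not, and their reading is None.
At some moment in a run one of nut_a, nut_b, nut_c, nut_d, nut_e may be knocked a few centimetres aside while the robot is not near it.
Once in a run the grip may slacken for a moment while it holds something.
It also fails if it takes over 210 s, if anything falls off the work surface, if the arm or the gripper's body presses on something with over 40 N, if the wrist force passes 120 N, or if a joint passes its speed limit or range.

## Working session

There is one attempt and no reset: what is moved stays moved. The work goes in short steps, Python scripts to look and compute and a shell command to move; the robot and the scene stay as the last step left them, time stands still between calls to the robot, and variables do not carry over. Pictures are saved under pics/ and viewed, and the job is handed in when it is done.

```bash
ls; mkdir -p pics; python3 - <<'E'
from rig import manip
import cv2,numpy as np
print(manip.state(), manip.grip_depth)
for n in ["scene","top","wrist"]:
    c=manip.calibration(n); im=manip.capture(n)
    cv2.imwrite(f"pics/{n}0.png",im[:,:,::-1]); print(n,c)
E
```

```text
pics
{'time': 0.0, 'joint_pos': array([-1.33318167,  0.3339155 ,  0.03987628,  1.46624846, -0.01341032,
        1.34327952, -0.05848827]), 'joint_velocities': array([ 1.44657655e-04,  1.58802912e-03,  5.72809970e-05, -4.78095305e-04,
       -3.67145355e-04, -1.09822338e-03,  5.26435321e-04]), 'effort': array([ 2.04419666e-04, -6.56377172e+01,  1.33547556e+00, -4.03795695e+01,
       -5.97018027e-02,  4.49874520e-02,  1.71443003e-04]), 'tcp_pos': array([0.21468888, 0.61304232, 0.22166749]), 'orientation': array([-1.35094865, -0.95671537,  0.95875613]), 'wrist_force': array([ 0.09704698, -0.56935491, -0.19363036]), 'moment': array([-0.08025938, -0.03497928, -0.00947643]), 'finger_gap': 0.08668085316753098} 0.0187
scene {'K': array([[600.85003911,   0.        , 321.63939535],
       [  0.        , 600.85003911, 230.88880798],
       [  0.        ,   0.        ,   1.        ]]), 'rvec': array([ 1.13314048, -2.01335862,  1.21861088]), 'tvec': array([0.29128851, 0.27439422, 1.06566531])}
top {'K': array([[469.83144981,   0.        , 329.91398397],
       [  0.        , 469.83144981, 240.75803841],
       [  0.        ,   0.        ,   1.        ]]), 'rvec': array([ 2.13399913, -2.16416418,  0.15659299]), 'tvec': array([0.05249996, 0.53228427, 1.25053969])}
wrist {'K': array([[336.12793838,   0.        , 316.8683357 ],
       [  0.        , 336.12793838, 243.4760419 ],
       [  0.        ,   0.        ,   1.        ]]), 'rvec': array([-2.36347034, -1.67798301, -0.23856986]), 'tvec': array([-0.6490409 , -0.03536112,  0.39086801])}
```

View pics/scene0.png

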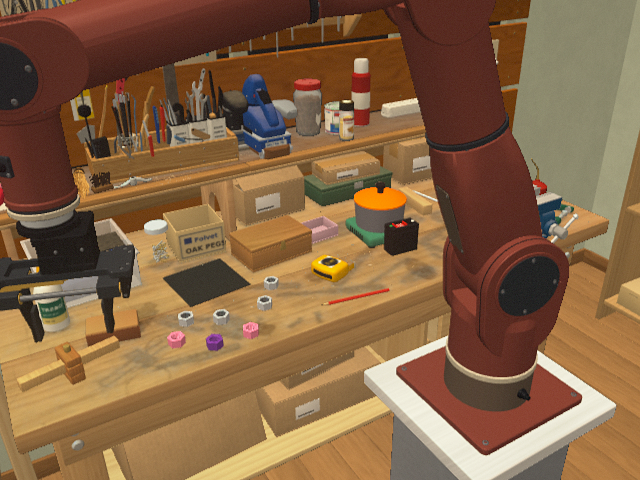

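View pics/top0.png

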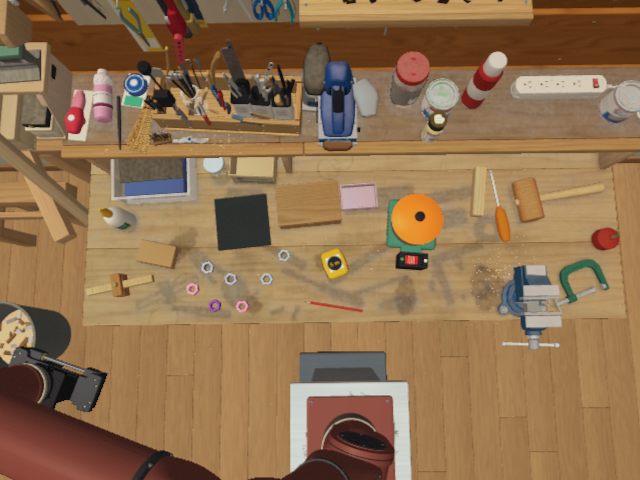

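View pics/wrist0.png

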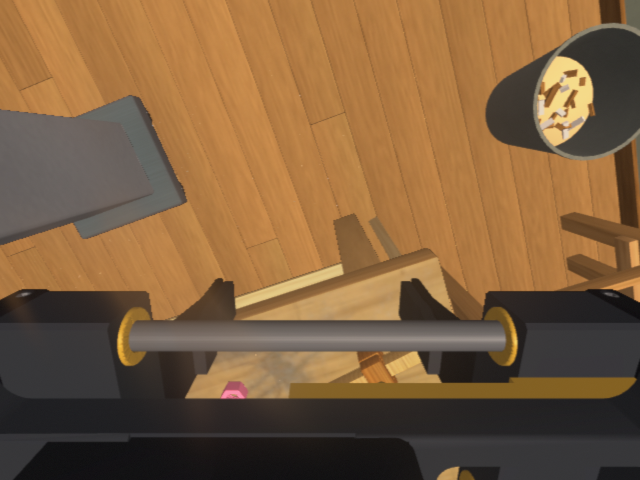

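```bash
cat > h.py <<'E'
import numpy as np,cv2
from rig import manip
def P(n,c=None):
    c=c or manip.calibration(n); R=cv2.Rodrigues(c["rvec"])[0]; t=np.array(c["tvec"]).reshape(3,1)
    return c["K"]@np.hstack([R,t])
def tri(p1,P1,p2,P2):
    X=cv2.triangulatePoints(P1,P2,np.float64(p1).reshape(2,1),np.float64(p2).reshape(2,1)); X=(X[:3]/X[3]).ravel()
    return X
def proj(M,X):
    q=M@np.append(X,1); return q[:2]/q[2]
def plane(M,p,z):
    A=np.column_stack([M[:,0],M[:,1],M[:,2]*z+M[:,3]]); w=np.linalg.solve(A,[p[0],p[1],1]); return w[:2]/w[2]
def st():
    s=manip.state(); R=cv2.Rodrigues(np.array(s['orientation']))[0]
    print('t',round(s['time'],2),'tcp',s['tcp_pos'].round(4),'x',R[:,0].round(3),'y',R[:,1].round(3),'gap',round(s['finger_gap'],4),'F',s['wrist_force'].round(1),'q',s['joint_pos'].round(2))
def snap(n,name,crop=None,k=1):
    im=manip.capture(n)[:,:,::-1].copy()
    cv2.imwrite(f'pics/{name}_full.png',im)
    if crop: x0,y0,x1,y1=crop; im=cv2.resize(im[y0:y1,x0:x1],None,fx=k,fy=k,interpolation=cv2.INTER_CUBIC)
    cv2.imwrite(f'pics/{name}.png',im)
E
python3 - <<'E'
import cv2
from h import *
st()
a=cv2.imread('pics/top0.png'); b=cv2.imread('pics/scene0.png')
cv2.imwrite('pics/ct.png',cv2.resize(a[185:320,180:300],None,fx=5,fy=5,interpolation=cv2.INTER_CUBIC)[:600])
cv2.imwrite('pics/ct2.png',cv2.resize(a[170:290,320:460],None,fx=5,fy=5,interpolation=cv2.INTER_CUBIC))
cv2.imwrite('pics/cs.png',cv2.resize(b[250:360,150:300],None,fx=5,fy=5,interpolation=cv2.INTER_CUBIC))
cv2.imwrite('pics/cs2.png',cv2.resize(b[170:290,300:440],None,fx=5,fy=5,interpolation=cv2.INTER_CUBIC))
E
```

```text
t 0.15 tcp [0.2147 0.6131 0.2219] x [ 0.33   0.944 -0.001] y [-0.    -0.001 -1.   ] gap 0.0871 F [-1.1  0.3  0.6] q [-1.33  0.33  0.04  1.47 -0.01  1.34 -0.06]
```

View pics/ct.png

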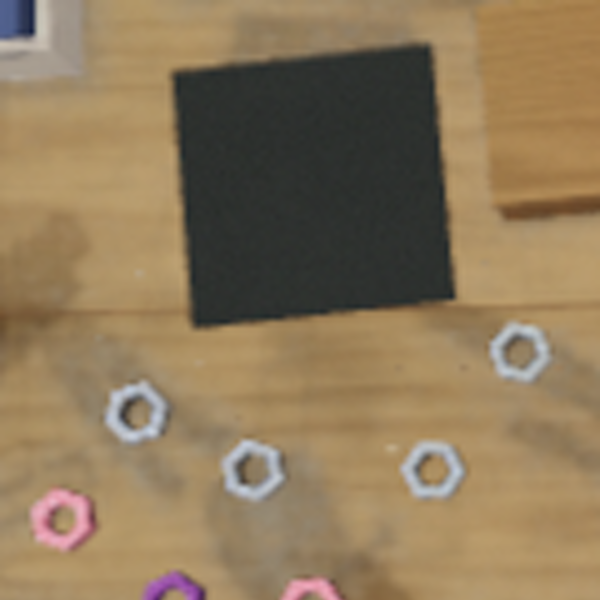

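View pics/ct2.png

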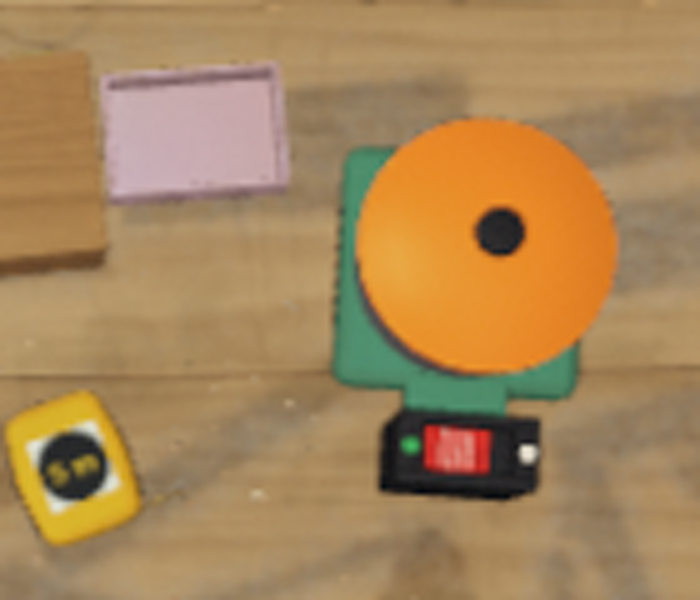

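View pics/cs.png

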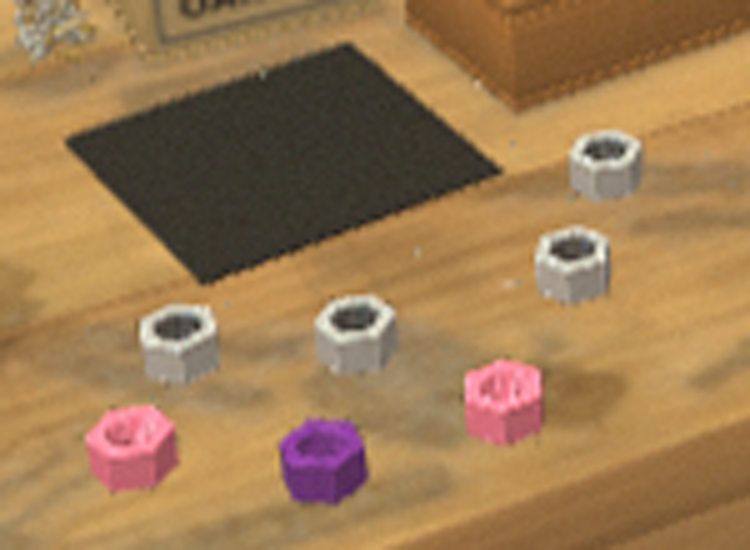

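View pics/cs2.png

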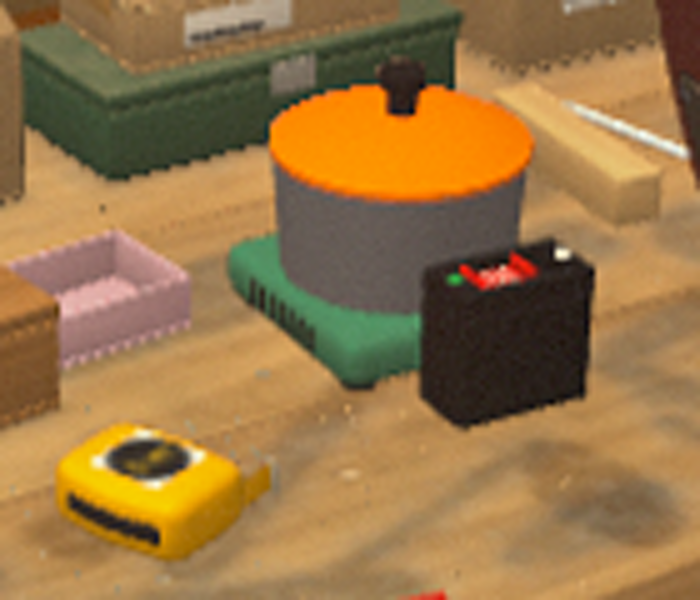

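```bash
python3 - <<'E'
from h import *
T=P('top');S=P('scene')
def pt(p,o): return ((p[0]+.5)/5-.5+o[0],(p[1]+.5)/5-.5+o[1])
ct=(180,185);ct2=(320,170);cs=(150,250);cs2=(300,170)
pairs={'nutA':((136,412),(178,325),ct,cs),'nutB':((253,469),(356,318),ct,cs),'nutC':((432,469),(572,248),ct,cs),'nutD':((520,352),(605,150),ct,cs),
'm1':((175,73),(66,141),ct,cs),'m2':((430,45),(348,43),ct,cs),'m3':((455,297),(500,172),ct,cs),'m4':((194,326),(204,284),ct,cs),
'knob':((500,231),(403,70),ct2,cs2),'green':((411,445),(455,280),ct2,cs2),'white':((528,453),(564,254),ct2,cs2),'sw':((457,449),(497,272),ct2,cs2),
'tray1':((105,74),(0,0),ct2,cs2)}
for k,(a,b,o1,o2) in pairs.items():
    a=pt(a,o1);b=pt(b,o2);X=tri(a,T,b,S)
    print(k,X.round(4),'err',(proj(T,X)-a).round(1),(proj(S,X)-b).round(1),'r',np.hypot(*X[:2]).round(3))
# lid rim outline centre, z~0.1
print('lid rim ctr', plane(T,pt((487,246),ct2),0.1))
g=plane(T,pt((411,445),ct2),.078);w=plane(T,pt((528,453),ct2),.078);print(g,w,(g+w)/2,np.linalg.norm(g-w),np.arctan2(-(g-w)[0],(g-w)[1]))
for z,c in((.078,(404,408)),(.078,(540,417)),(.078,(380,489)),(.078,(537,499)),(.034,(350,150)),(.034,(335,383)),(.034,(578,398))): print(c,plane(T,pt(c,ct2),z).round(4))
R=P('wrist')
E
```

```text
nutA [0.468  0.3874 0.0162] err [-0.4 -0.2] [0.3 0.1] r 0.608
nutB [0.4356 0.3223 0.015 ] err [-0.3 -0.2] [0.3 0. ] r 0.542
nutC [0.4342 0.2234 0.0157] err [-0.3 -0.2] [0.3 0. ] r 0.488
nutD [0.4987 0.1753 0.0152] err [-0.4 -0.2] [0.3 0. ] r 0.529
m1 [ 0.6641  0.3747 -0.0017] err [-0.6 -0.3] [0.4 0.1] r 0.763
m2 [ 0.678   0.2282 -0.    ] err [-0.4 -0.2] [0.3 0. ] r 0.715
m3 [ 0.5322  0.2134 -0.0018] err [-0.3 -0.2] [0.3 0. ] r 0.573
m4 [ 0.5178  0.3605 -0.0021] err [-0.3 -0.2] [0.3 0.1] r 0.631
knob [ 0.5795 -0.1826  0.1413] err [-0.3 -0.2] [ 0.2 -0. ] r 0.608
green [ 0.478  -0.1434  0.0756] err [-0.4 -0.3] [ 0.3 -0. ] r 0.499
white [ 0.4725 -0.2057  0.0756] err [-0.2 -0.1] [ 0.2 -0. ] r 0.515
sw [ 0.4758 -0.1676  0.0744] err [-0.5 -0.4] [ 0.4 -0. ] r 0.504
tray1 [0.6467 0.0151 0.1991] err [1.1 0.6] [-0.8 -0.1] r 0.647
lid rim ctr [ 0.57917242 -0.1843216 ]
[ 0.47696302 -0.1440699 ] [ 0.47185504 -0.20574467] [ 0.47440903 -0.17490729] 0.061885932616465786 -0.08263251870954262
(404, 408) [ 0.4967 -0.1411]
(540, 417) [ 0.4909 -0.2129]
(380, 489) [ 0.4539 -0.1269]
(537, 499) [ 0.4475 -0.2094]
(350, 150) [ 0.6471 -0.1229]
(335, 383) [ 0.5163 -0.1105]
(578, 398) [ 0.5061 -0.2436]
```

```bash
python3 -m jog '[[0,0.285,-0.31,0.08,-0.7],[0,0.285,-0.31,0.08,-0.7],[0,0.285,-0.31,0.08,-0.7],[0,0.285,-0.31,0.08,-0.7],[0,0.285,-0.31,0.08,-0.7],[0,0.285,-0.31,0.08,-0.7],[0,0.285,-0.31,0.08,-0.7],[0,0.285,-0.31,0.08,-0.7],[0,0.285,-0.31,0.08,-0.7],[0,0.285,-0.31,0.08,-0.7],[0,0.285,-0.31,0.08,-0.7],[0,0.285,-0.31,0.08,-0.7]]'; python3 - <<'E'
from h import *
st();snap('wrist','w1');np.save('w1P.npy',P('wrist'))
E
```

```text
time: 1.35
tcp_pos: [0.4987, 0.3047, 0.302]
orientation: [-1.529, -0.419, 0.421]
wrist_force: [1.0, 0.3, -0.2]
finger_gap: 0.0873
t 1.35 tcp [0.4987 0.3047 0.302 ] x [ 0.86   0.511 -0.001] y [-0.001 -0.    -1.   ] gap 0.0873 F [ 1.   0.3 -0.2] q [-0.94  0.17  0.37  1.52 -0.06  1.46 -0.03]
```

View pics/w1.png

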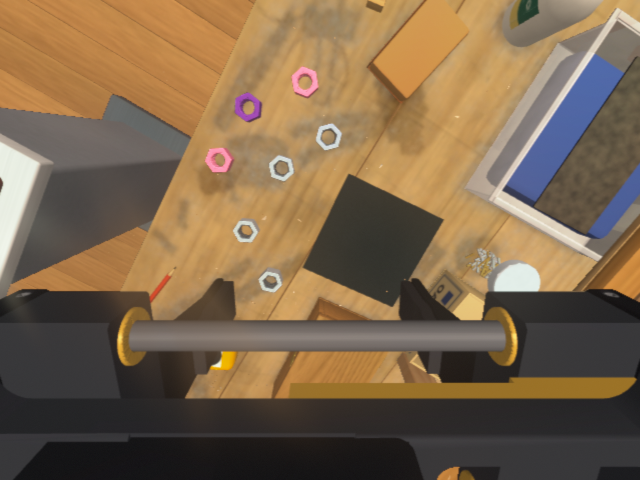

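```bash
python3 -m jog '[[0.3,-0.03,-0.25,-0.02,-0.3],[0.3,-0.03,-0.25,-0.02,-0.3],[0.3,-0.03,-0.25,-0.02,-0.3],[0.3,-0.03,-0.25,-0.02,-0.4],[0.3,-0.03,-0.25,-0.02,-0.619],[0.3,-0.0615,-0.47,-0.122,-0.619],[0.3,-0.0615,-0.47,-0.122,-0.619],[0.3,-0.0615,-0.47,-0.122,-0.619],[0.3,-0.0615,-0.47,-0.122,-0.619],[0.3,-0.0615,-0.47,-0.122,-0.619],[0.3,-0.0615,-0.47,-0.122,-0.619],[0.3,-0.0615,-0.47,-0.122,-0.619]]'; python3 - <<'E'
from h import *
st();snap('wrist','w2');np.save('w2P.npy',P('wrist'));snap('scene','s2',(290,170,450,290),5)
E
```

```text
time: 2.6
tcp_pos: [0.4381, -0.1662, 0.1802]
orientation: [-1.57, 0.068, -0.066]
wrist_force: [0.1, 0.6, -0.2]
finger_gap: 0.0608
t 2.6 tcp [ 0.4381 -0.1662  0.1802] x [ 0.996 -0.085 -0.001] y [-0.001  0.    -1.   ] gap 0.0608 F [ 0.1  0.6 -0.2] q [-0.58 -0.06  0.84  1.98  0.05  1.21  0.15]
```

View pics/w2.png

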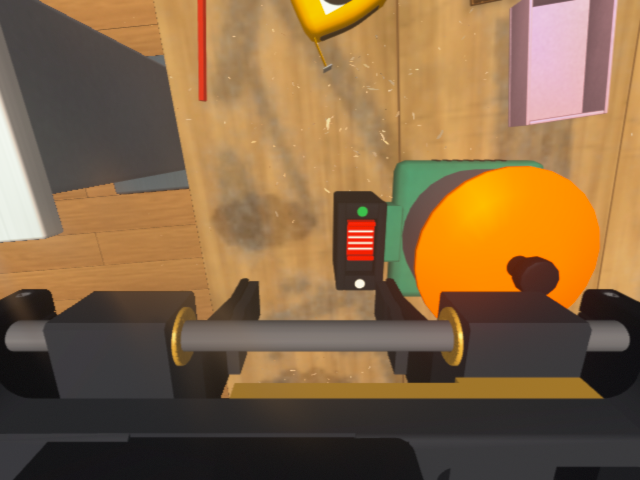

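View pics/s2.png

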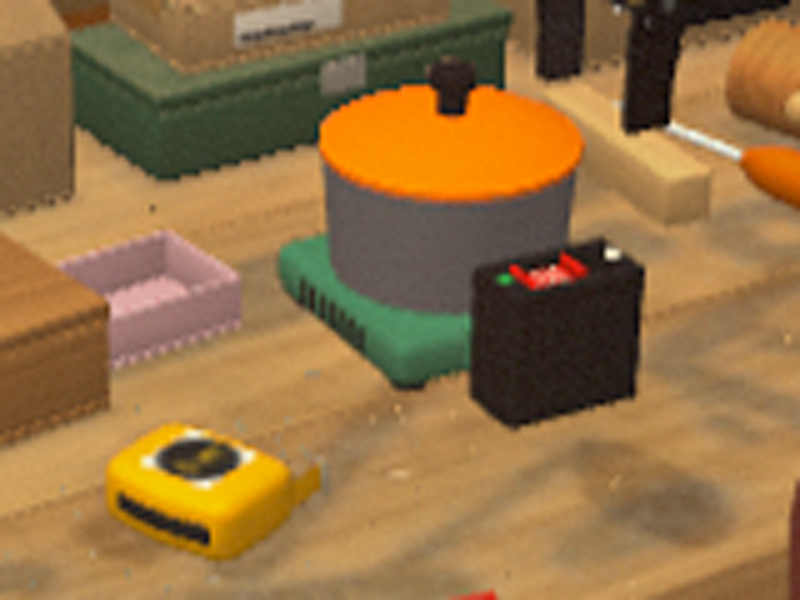

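```bash
python3 - <<'E'
from h import *
W=np.load('w2P.npy')
im=cv2.imread('pics/w2_full.png').astype(int)
m=((im[...,2]>150)&(im[...,1]<90)&(im[...,0]<90)); m[:200]=0;m[280:]=0;m[:,:330]=0;m[:,390:]=0
ys,xs=np.nonzero(m);print(xs.min(),xs.max(),ys.min(),ys.max(),len(xs))
for p in((xs.min(),ys.min()),(xs.max(),ys.min()),(xs.min(),ys.max()),(xs.max(),ys.max()),((xs.min()+xs.max())/2,(ys.min()+ys.max())/2)): print(p,plane(W,p,.078).round(4))
g=plane(W,(362,211),.078);w=plane(W,(359.5,284),.078);print(g,w,(g+w)/2,np.linalg.norm(g-w))
print('z tri wrist/top',tri((362,211),W,((411.5)/5-.5+320,445.5/5-.5+170),P('top')),tri((359.5,284),W,((528.5)/5-.5+320,453.5/5-.5+170),P('top')))
print('knob',tri((537,276),W,((500.5)/5-.5+320,231.5/5-.5+170),P('top')))
# predicted +x finger centre at tip plane projections
R=cv2.Rodrigues(np.array(manip.state()['orientation']))[0];t=manip.state()['tcp_pos']
for d in(.0304,.038,.0454): print(proj(W,t+R[:,0]*d),proj(W,t-R[:,0]*d))
E
python3 - <<'E'
import cv2
a=cv2.imread('pics/w2_full.png')
cv2.imwrite('pics/w2c.png',cv2.resize(a[190:350,320:480],None,fx=4,fy=4))
b=cv2.imread('pics/s2_full.png')
cv2.imwrite('pics/s2c.png',cv2.resize(b[120:270,370:490],None,fx=4,fy=4))
E
```

```text
346 375 220 260 833
(np.int64(346), np.int64(220)) [ 0.4644 -0.1484]
(np.int64(375), np.int64(220)) [ 0.4876 -0.1503]
(np.int64(346), np.int64(260)) [ 0.4624 -0.1823]
(np.int64(375), np.int64(260)) [ 0.4865 -0.1843]
(np.float64(360.5), np.float64(240.0)) [ 0.4753 -0.166 ]
[ 0.47756204 -0.14209519] [ 0.47260084 -0.20484337] [ 0.47508144 -0.17346928] 0.06294400583152675
z tri wrist/top [ 0.48096778 -0.14946322  0.0428641 ] [ 0.47250103 -0.2065704   0.07404552]
knob [ 0.57940298 -0.18241437  0.14161323]
[373.45085829 296.40188057] [257.92904926 296.4062598 ]
[387.89788096 296.40133291] [243.49561612 296.40680694]
[401.96617083 296.4007996 ] [229.4434599  296.40733964]
```

View pics/w2c.png

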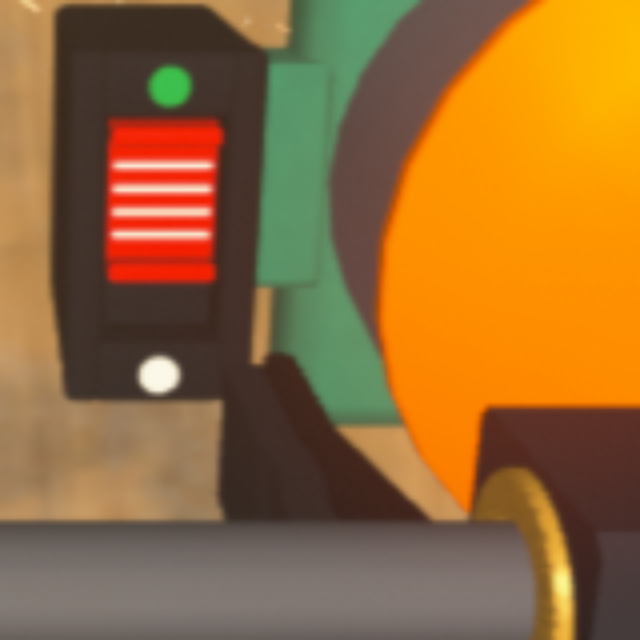

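View pics/s2c.png

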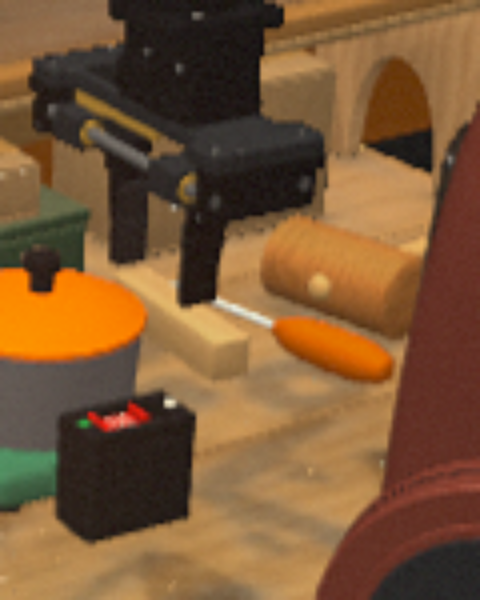

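```bash
python3 -m jog '[[0.3,0,0.002,-0.05,0],[0.3,0,0.002,-0.08,0],[0.3,0,0.002,-0.095,0],[0.3,0,0.002,-0.095,0],[0.3,0,0.002,-0.095,0]]'; python3 - <<'E'
from h import *
st();snap('wrist','w3',(250,150,450,300),4);snap('scene','s3',(370,160,470,260),6)
E
```

```text
time: 3.2
tcp_pos: [0.439, -0.1637, 0.0862]
orientation: [-1.57, 0.065, -0.065]
wrist_force: [0.8, -0.3, 1.0]
finger_gap: 0.0611
t 3.2 tcp [ 0.439  -0.1637  0.0862] x [ 0.997 -0.083  0.   ] y [ 0. -0. -1.] gap 0.0611 F [ 0.8 -0.3  1. ] q [-0.56  0.1   0.87  2.09 -0.09  0.99  0.28]
```

View pics/w3.png

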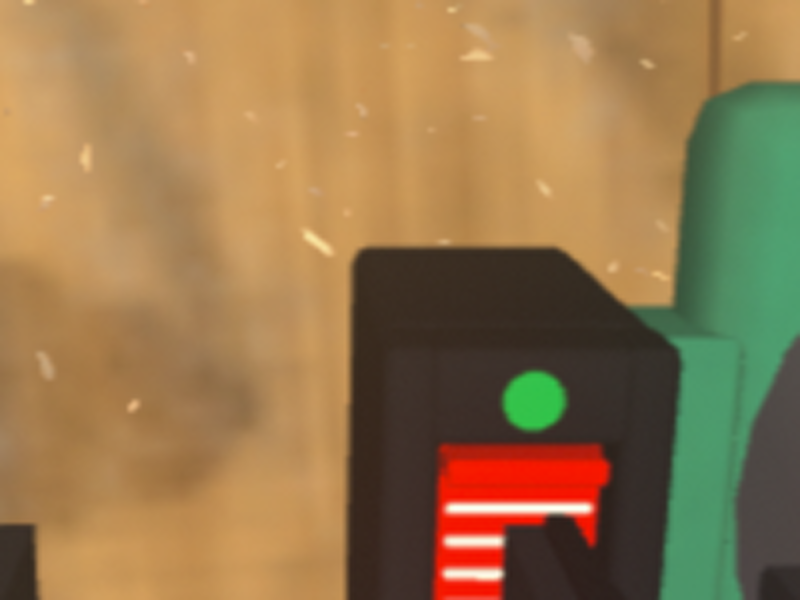

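View pics/s3.png

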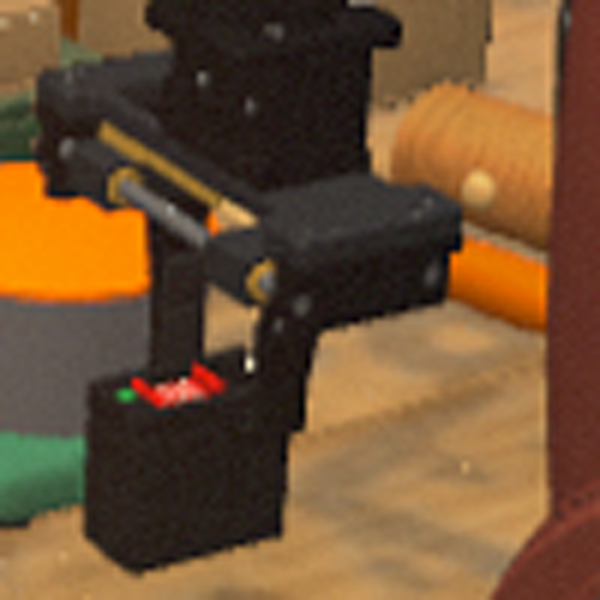

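```bash
python3 -m jog '[[0.3,-0.002,0.0015,0,0],[0.3,-0.002,0.0015,-0.003,0],[0.3,-0.002,0.0015,-0.006,0],[0.3,-0.002,0.0015,-0.009,0],[0.3,-0.002,0.0015,-0.0105,0],[0.3,-0.002,0.0015,-0.0105,0]]'; python3 - <<'E'
from h import *
st();snap('wrist','w4',(250,150,450,300),4);snap('scene','s4',(370,160,470,260),6)
E
```

```text
time: 3.9
tcp_pos: [0.4361, -0.1632, 0.0748]
orientation: [-1.57, 0.067, -0.067]
wrist_force: [0.9, -0.5, -0.5]
finger_gap: 0.0608
t 3.9 tcp [ 0.4361 -0.1632  0.0748] x [ 0.996 -0.085 -0.001] y [-0.001 -0.    -1.   ] gap 0.0608 F [ 0.9 -0.5 -0.5] q [-0.55  0.11  0.87  2.1  -0.11  0.97  0.29]
```

View pics/w4.png

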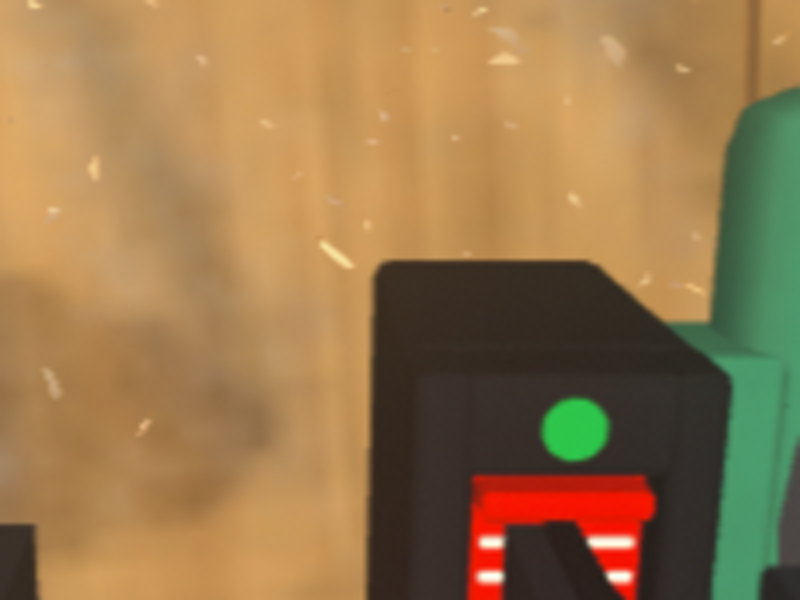

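View pics/s4.png

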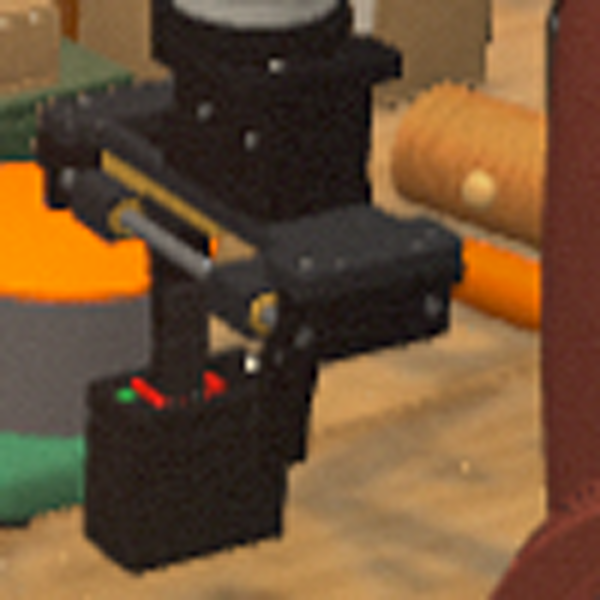

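```bash
python3 -m jog '[[0.3,-0.0003,-0.004,0,0],[0.3,-0.0007,-0.008,0,0],[0.3,-0.001,-0.012,0,0],[0.3,-0.0013,-0.015,0,0],[0.3,-0.0015,-0.018,0,0],[0.3,-0.0015,-0.018,0,0]]'; python3 - <<'E'
from h import *
st();snap('wrist','w5',(250,150,450,300),4);snap('scene','s5',(370,160,470,260),6)
E
```

```text
time: 4.6
tcp_pos: [0.4349, -0.1796, 0.0749]
orientation: [-1.567, 0.066, -0.065]
wrist_force: [0.5, 8.0, 0.9]
finger_gap: 0.0608
t 4.6 tcp [ 0.4349 -0.1796  0.0749] x [ 0.996 -0.084 -0.001] y [-0.     0.002 -1.   ] gap 0.0608 F [0.5 8.  0.9] q [-0.52  0.13  0.88  2.09 -0.13  0.97  0.35]
```

View pics/w5.png

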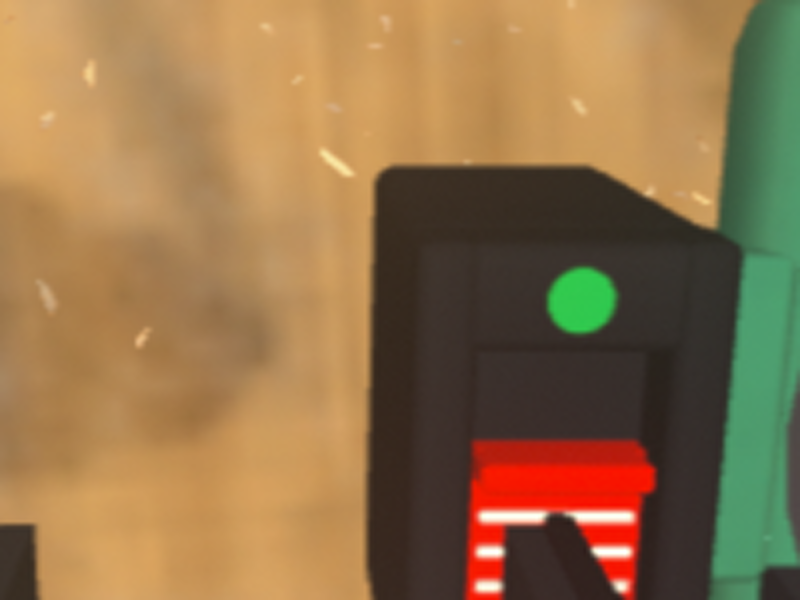

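View pics/s5.png

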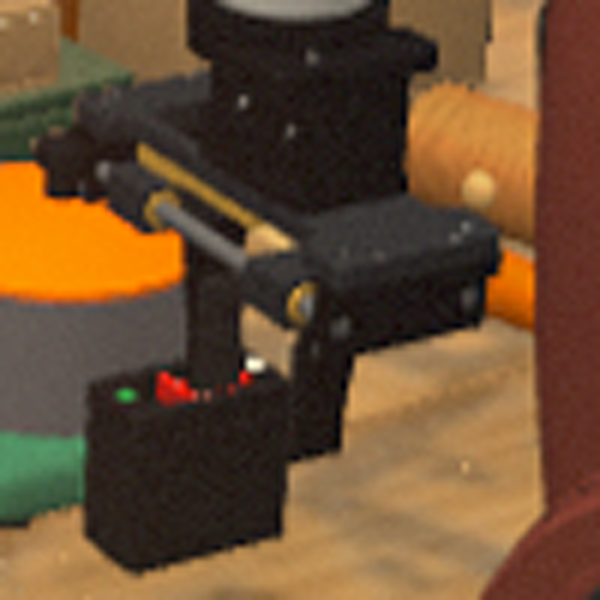

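```bash
python3 -m jog '[[0.3,0.0003,0.004,0,0],[0.3,0.0003,0.004,0,0],[0.3,0.0003,0.004,0.03,0],[0.3,0,0.004,0.08,0],[0.3,0,0.004,0.13,0],[0.3,0.05,0,0.13,0],[0.3,0.1,-0.003,0.13,0],[0.3,0.144,-0.003,0.13,0],[0.3,0.144,-0.003,0.13,0],[0.3,0.144,-0.003,0.13,0],[0.3,0.144,-0.003,0.13,0]]'; python3 - <<'E'
from h import *
st();snap('wrist','w6');np.save('w6P.npy',P('wrist'));snap('scene','s6',(310,130,470,250),5)
E
```

```text
time: 5.8
tcp_pos: [0.5778, -0.1854, 0.2052]
orientation: [-1.57, 0.069, -0.068]
wrist_force: [0.4, -0.4, -0.3]
finger_gap: 0.061
t 5.8 tcp [ 0.5778 -0.1854  0.2052] x [ 0.996 -0.087 -0.   ] y [-0.    -0.001 -1.   ] gap 0.061 F [ 0.4 -0.4 -0.3] q [-0.5   0.35  0.93  1.63 -0.29  1.3   0.4 ]
```

View pics/w6.png

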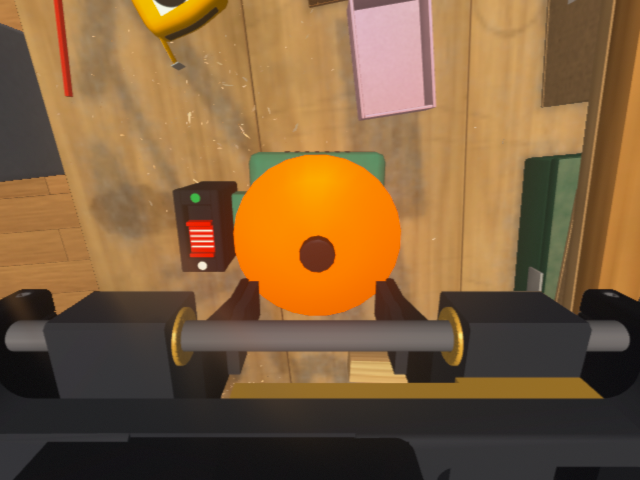

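View pics/s6.png

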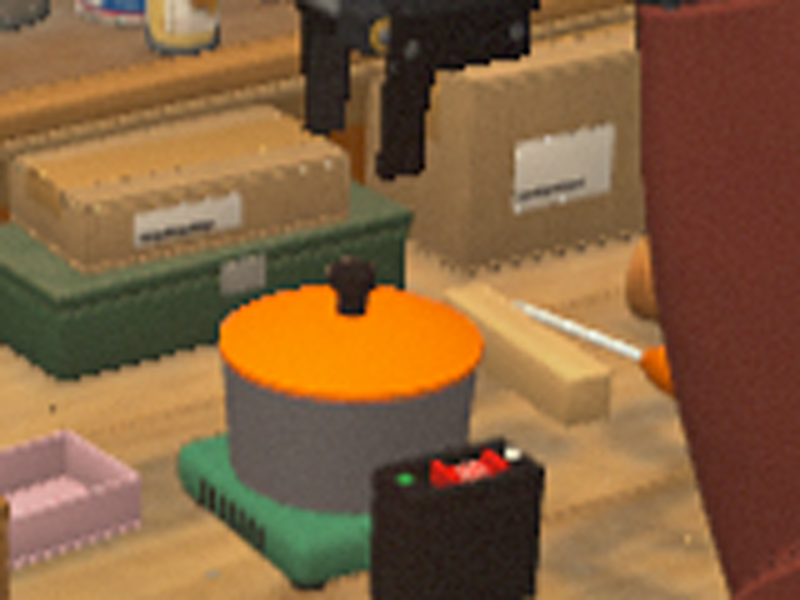

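```bash
python3 - <<'E'
from h import *
W=np.load('w6P.npy')
print('knob',plane(W,(317.5,254),.145),'lid outline ctr z.1',plane(W,(317.5,235),.102))
g=plane(W,(195,198),.078);w=plane(W,(202,266),.078);r=plane(W,(202,239),.078);print((g+w)/2,np.linalg.norm(g-w),np.linalg.norm(g-r),np.linalg.norm(w-r))
W2=np.load('w2P.npy');print(tri((537,274),W2,(317.5,254),W))
E
```

```text
knob [ 0.5794097  -0.18140794] lid outline ctr z.1 [ 0.57969036 -0.17915394]
[ 0.47386224 -0.17453317] 0.06247991888194764 0.03687391341894939 0.025810217160469273
[ 0.57959869 -0.18083831  0.14196033]
```

```bash
python3 -m jog '[[0.3,0.0015,0.003,-0.03,0],[0.3,0.0015,0.003,-0.06,0],[0.3,0.0015,0.003,-0.074,0],[0.3,0.0015,0.003,-0.079,0],[0.3,0.0015,0.003,-0.079,0],[0.6,0.0015,0.003,-0.079,0],[0.9,0.0015,0.003,-0.079,0],[1,0.0015,0.003,-0.079,0],[1,0.0015,0.003,-0.079,0],[1,0.0015,0.003,-0.079,0]]'; python3 - <<'E'
from h import *
st();snap('scene','s7',(310,130,470,250),5)
E
```

```text
time: 6.9
tcp_pos: [0.5804, -0.1811, 0.1262]
orientation: [-1.57, 0.067, -0.067]
wrist_force: [-1.4, 0.2, 1.2]
finger_gap: 0.0287
t 6.9 tcp [ 0.5804 -0.1811  0.1262] x [ 0.996 -0.085  0.   ] y [ 0.  0. -1.] gap 0.0287 F [-1.4  0.2  1.2] q [-0.46  0.43  0.89  1.72 -0.36  1.16  0.44]
```

View pics/s7.png

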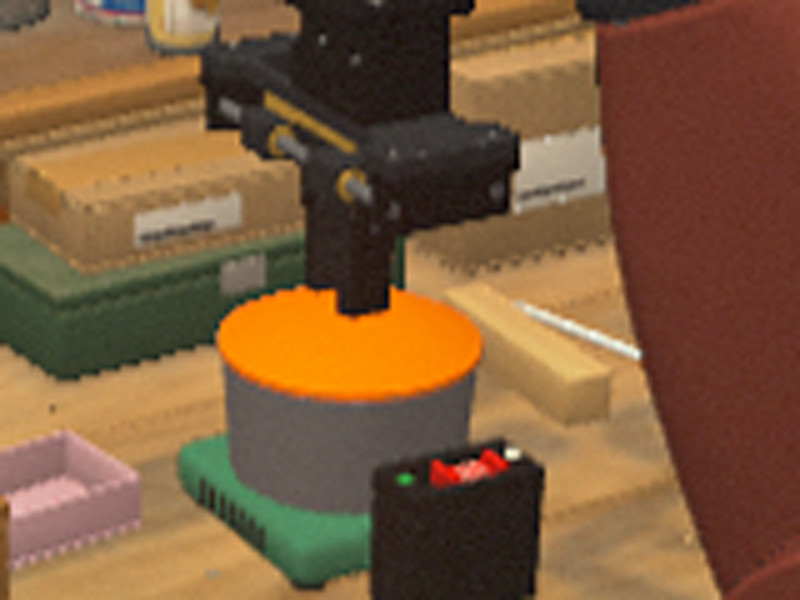

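```bash
python3 -m jog '[[1,0,0,0,0],[1,0,0,0,0],[1,0,0,0,0],[1,0,0,0,0]]';python3 -m jog '[[1,0,0,0.005,0],[1,0,0,0.012,0],[1,0,0,0.02,0],[1,0,0,0.035,0],[1,0,0,0.035,0]]'; python3 - <<'E'
from h import *
st();snap('scene','s8',(310,130,470,250),5)
E
```

```text
time: 7.35
tcp_pos: [0.5803, -0.1811, 0.1261]
orientation: [-1.57, 0.067, -0.067]
wrist_force: [-0.4, 0.2, 2.3]
finger_gap: 0.0252
time: 7.85
tcp_pos: [0.5815, -0.1817, 0.1637]
orientation: [-1.57, 0.064, -0.07]
wrist_force: [0.5, 0.2, -1.2]
finger_gap: 0.0251
t 7.85 tcp [ 0.5815 -0.1817  0.1637] x [ 0.996 -0.085  0.003] y [ 0.003 -0.001 -1.   ] gap 0.0251 F [ 0.5  0.2 -1.2] q [-0.48  0.39  0.91  1.68 -0.32  1.22  0.42]
```

View pics/s8.png

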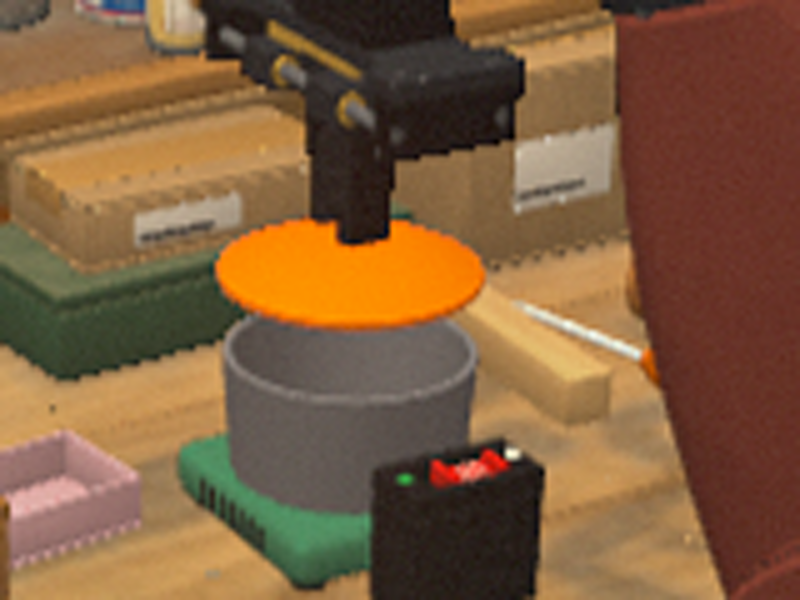

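```bash
python3 -m jog '[[1,0,0.02,0,0],[1,0,0.06,0,0],[1,0,0.1,0,0],[1,0,0.145,0,0],[1,0,0.19,0,0],[1,0.002,0.24,0,0],[1,0.002,0.29,0,0],[1,0.004,0.34,0,0],[1,0.006,0.39,0,0],[1,0.006,0.43,0,0],[1,0.006,0.465,0,0],[1,0.006,0.483,0,0]]'; python3 -m jog '[[1,0,0,0,0],[1,0,0,0,0]]'; python3 - <<'E'
from h import *
st();snap('scene','s9',(110,170,290,300),4);snap('top','t9',(190,170,350,300),4)
E
```

```text
time: 9.1
tcp_pos: [0.5851, 0.3062, 0.1602]
orientation: [-1.569, 0.064, -0.062]
wrist_force: [-0.6, 0.0, -1.3]
finger_gap: 0.0247
time: 9.3
tcp_pos: [0.5866, 0.3004, 0.1608]
orientation: [-1.571, 0.068, -0.068]
wrist_force: [0.7, -0.3, -2.1]
finger_gap: 0.0249
t 9.3 tcp [0.5866 0.3004 0.1608] x [ 0.996 -0.086  0.   ] y [-0.    -0.001 -1.   ] gap 0.0249 F [ 0.7 -0.3 -2.1] q [-1.1   0.47  0.76  1.55 -0.34  1.26 -0.37]
```

View pics/s9.png

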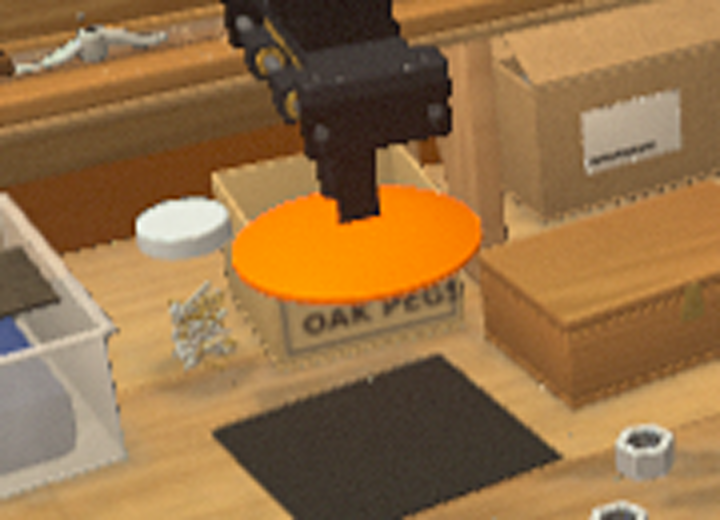

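View pics/t9.png

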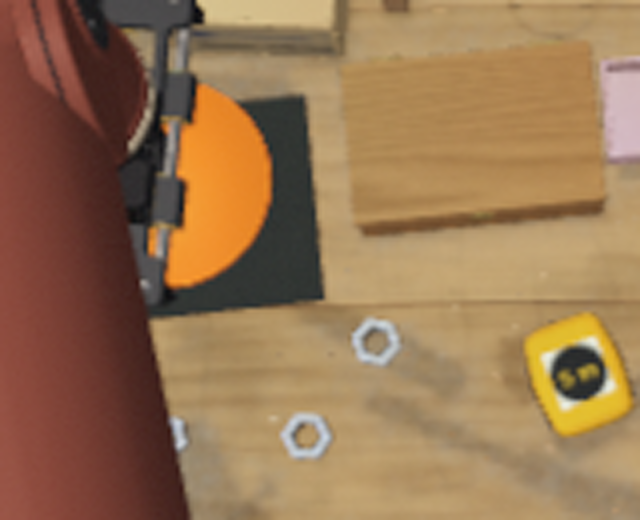

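```bash
python3 -m jog '[[1,0,0,-0.03,0],[1,0,0,-0.06,0],[1,0,0,-0.09,0],[1,0,0,-0.108,0],[1,0,0,-0.114,0],[1,0,0,-0.118,0],[1,0,0,-0.121,0],[1,0,0,-0.123,0],[1,0,0,-0.123,0],[1,0,0,-0.123,0]]'; python3 - <<'E'
from h import *
st();snap('scene','s10',(110,170,290,300),4)
E
```

```text
time: 10.4
tcp_pos: [0.5866, 0.3021, 0.0386]
orientation: [-1.569, 0.066, -0.067]
wrist_force: [0.7, -0.4, -1.9]
finger_gap: 0.0247
t 10.4 tcp [0.5866 0.3021 0.0386] x [ 0.996 -0.085  0.001] y [ 0.001  0.    -1.   ] gap 0.0247 F [ 0.7 -0.4 -1.9] q [-1.06  0.59  0.7   1.66 -0.43  1.05 -0.31]
```

View pics/s10.png

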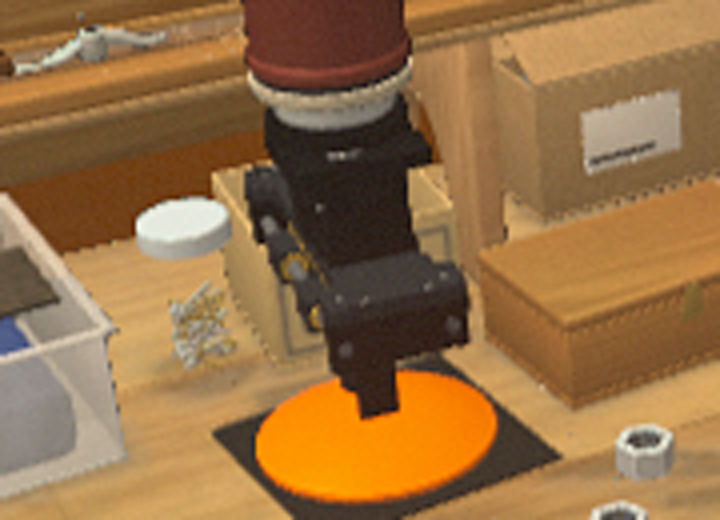

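```bash
python3 -m jog '[[1,0,0,-0.001,0],[1,0,0,-0.0025,0],[1,0,0,-0.0025,0]]';  python3 -m jog '[[1,0,0,-0.001,0],[1,0,0,-0.001,0]]'
```

```text
time: 10.75
tcp_pos: [0.5865, 0.3021, 0.0367]
orientation: [-1.569, 0.067, -0.067]
wrist_force: [-3.8, -1.5, 9.8]
finger_gap: 0.0251
time: 10.95
tcp_pos: [0.5866, 0.3021, 0.0367]
orientation: [-1.568, 0.067, -0.067]
wrist_force: [-7.8, -2.6, 19.3]
finger_gap: 0.0251
```

```bash
python3 -m jog '[[0.8,0,0,0.002,0],[0.3,0,0,0.002,0],[0.3,0,0,0.002,0],[0.3,0,0,0.002,0],[0.3,0,0,0.03,0],[0.3,0,0,0.08,0],[0.3,0,0,0.13,0],[0.3,-0.03,-0.03,0.18,0],[0.3,-0.07,-0.07,0.22,0],[0.3,-0.1,-0.12,0.25,0],[0.3,-0.1,-0.12,0.25,0],[0.3,-0.1,-0.12,0.25,0]]'; python3 - <<'E'
from h import *
st();np.save('w11P.npy',P('wrist'));snap('wrist','w11');snap('scene','s11')
E
```

```text
time: 12.15
tcp_pos: [0.4868, 0.177, 0.2889]
orientation: [-1.561, 0.069, -0.074]
wrist_force: [1.2, 0.2, 0.5]
finger_gap: 0.0608
t 12.15 tcp [0.4868 0.177  0.2889] x [ 0.996 -0.091  0.003] y [ 0.003  0.008 -1.   ] gap 0.0608 F [1.2 0.2 0.5] q [-1.28 -0.    0.87  1.72 -0.01  1.42 -0.51]
```

View pics/w11.png

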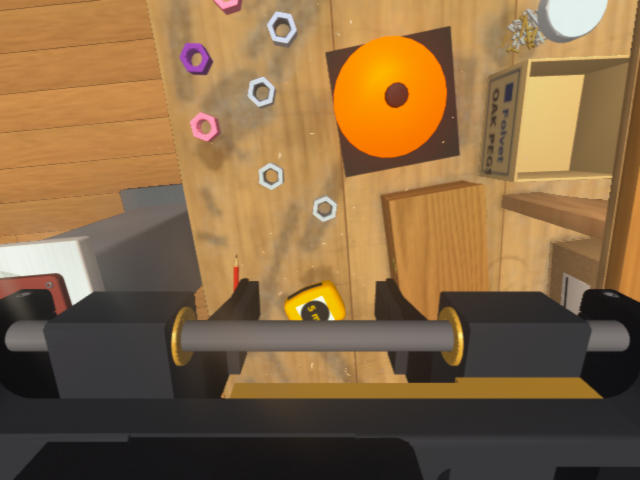

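View pics/s11.png

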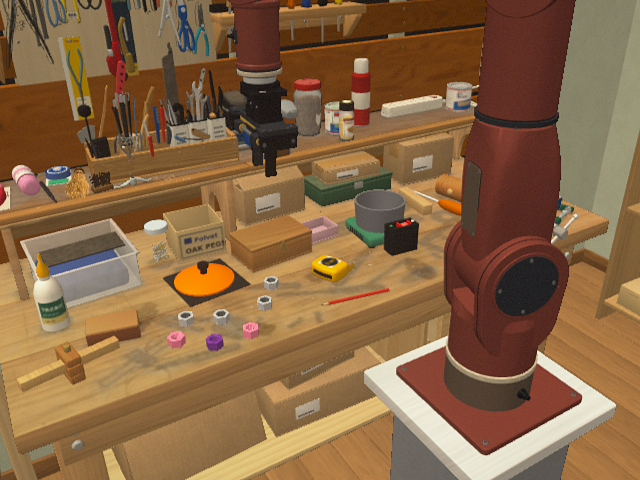

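```bash
cat > nuts.py <<'E'
from h import *
from scipy.optimize import minimize
def mask(im):
    hsv=cv2.cvtColor(im,cv2.COLOR_BGR2HSV)
    return ((hsv[...,1]<75)).astype(np.uint8)
def prism(M,x,y,th,z0=0.,K=4,off=(0,0)):
    a=th+np.pi/6+np.arange(6)*np.pi/3; r=.01732
    pts=[proj(M,(x+r*np.cos(t),y+r*np.sin(t),z)) for t in a for z in(z0,z0+.018)]
    return cv2.convexHull(np.float32(pts)).reshape(-1,2)
def fit(views,x0,y0,th0=None,verbose=False):
    data=[]
    for im,M in views:
        c=proj(M,(x0,y0,.009)); h=22 if im.shape[1]==640 else 22
        u0,v0=int(c[0])-45,int(c[1])-45
        if u0<0 or v0<0 or u0+90>640 or v0+90>480:
            u0=min(max(u0,0),550);v0=min(max(v0,0),390)
        m=mask(im[v0:v0+90,u0:u0+90]); K=4
        n,lab,stt,cen=cv2.connectedComponentsWithStats(m)
        d=[np.hypot(*(cen[i]-(c-[u0,v0]))) if stt[i,4]>40 else 1e9 for i in range(1,n)]
        k=1+int(np.argmin(d)); m=(lab==k).astype(np.uint8)
        cnt=max(cv2.findContours(m,cv2.RETR_EXTERNAL,cv2.CHAIN_APPROX_NONE)[0],key=len)
        f=np.zeros_like(m);cv2.drawContours(f,[cnt],-1,1,-1)
        f=cv2.resize(f.astype(np.float32),None,fx=K,fy=K,interpolation=cv2.INTER_LINEAR)
        data.append((f,M,u0,v0,K))
    def cost(p):
        s=0
        for f,M,u0,v0,K in data:
            h=(prism(M,*p)-[u0,v0]+.5)*K-.5
            g=np.zeros(f.shape,np.uint8);cv2.fillPoly(g,[np.int32(np.round(h*16))],1,shift=4)
            s+=np.abs(f-g).sum()/g.sum()
        return s
    best=None
    for th in np.arange(0,np.pi/3,np.pi/18):
        r=minimize(cost,[x0,y0,th],method='Nelder-Mead',options=dict(initial_simplex=[[x0,y0,th],[x0+.004,y0,th],[x0,y0+.004,th],[x0,y0,th+.15]],maxiter=80))
        if best is None or r.fun<best.fun: best=r
    return best.x[0],best.x[1],best.x[2]%(np.pi/3),best.fun/len(views)
E
python3 - <<'E'
from nuts import *
w=cv2.imread('pics/w11_full.png');W=np.load('w11P.npy');t=cv2.imread('pics/top0.png');s=cv2.imread('pics/s11_full.png')
T=P('top');S=P('scene')
for n,x,y in(('A',.468,.3874),('B',.4356,.3223),('C',.4342,.2234),('D',.4987,.1753)):
    for v in ([(w,W)],[(t,T)],[(s,S)],[(w,W),(t,T),(s,S)]): print(n,np.round(fit(v,x,y),4))
E
```

```text
A [0.4666 0.3875 0.272  0.0527]
A [0.467  0.3876 0.1857 0.2793]
A [0.4661 0.3892 0.259  0.0848]
A [0.4668 0.3879 0.2473 0.1532]
B [0.4335 0.3225 0.7238 0.0611]
B [0.431  0.3197 0.3221 1.0946]
B [0.4334 0.3242 0.6989 0.0869]
B [0.4335 0.3229 0.6625 0.4371]
C [0.4326 0.2228 0.9931 0.0618]
C [0.4338 0.2231 1.0339 0.1101]
C [0.4328 0.2249 1.0327 0.1002]
C [0.4331 0.2234 1.0031 0.1128]
D [0.4977 0.1747 0.7978 0.056 ]
D [0.4983 0.1742 0.8138 0.1232]
D [0.4975 0.1773 0.9531 0.111 ]
D [0.498  0.1752 0.8097 0.1197]
```

```bash
python3 -m jog '[[0.3,0.0114,-0.0073,-0.05,-0.156],[0.3,0.0114,-0.0073,-0.1,-0.156],[0.3,0.0114,-0.0073,-0.15,-0.156],[0.3,0.0114,-0.0073,-0.196,-0.156],[0.3,0.0114,-0.0073,-0.196,-0.156],[0.3,0.0114,-0.0073,-0.196,-0.156]]'; python3 - <<'E'
from h import *
st()
E
```

```text
time: 12.85
tcp_pos: [0.4977, 0.1743, 0.0883]
orientation: [-1.566, 0.19, -0.189]
wrist_force: [0.1, 0.8, 0.6]
finger_gap: 0.0609
t 12.85 tcp [0.4977 0.1743 0.0883] x [ 0.971 -0.239 -0.001] y [-0.002 -0.003 -1.   ] gap 0.0609 F [0.1 0.8 0.6] q [-1.17  0.27  0.86  1.95 -0.24  1.03 -0.44]
```

```bash
python3 -m jog '[[0.3,0,0,-0.05,0],[0.3,0,0,-0.075,0],[0.3,0,0,-0.083,0],[0.3,0,0,-0.083,0],[0.7,0,0,-0.083,0],[1,0,0,-0.083,0],[1,0,0,-0.083,0],[1,0,0,-0.083,0],[1,0,0,-0.083,0],[1,0,0,-0.083,0],[1,0,0,-0.083,0]]'; python3 - <<'E'
from h import *
snap('scene','s12',(210,240,330,330),5)
st()
E
```

```text
time: 13.95
tcp_pos: [0.4978, 0.1748, 0.0059]
orientation: [-1.562, 0.189, -0.189]
wrist_force: [-1.2, 0.2, 5.1]
finger_gap: 0.0295
t 14.0 tcp [0.4978 0.1748 0.0059] x [ 0.971 -0.239 -0.   ] y [ 0.  0. -1.] gap 0.0296 F [-2.5  0.9  5.6] q [-1.09  0.4   0.79  2.01 -0.37  0.87 -0.34]
```

View pics/s12.png

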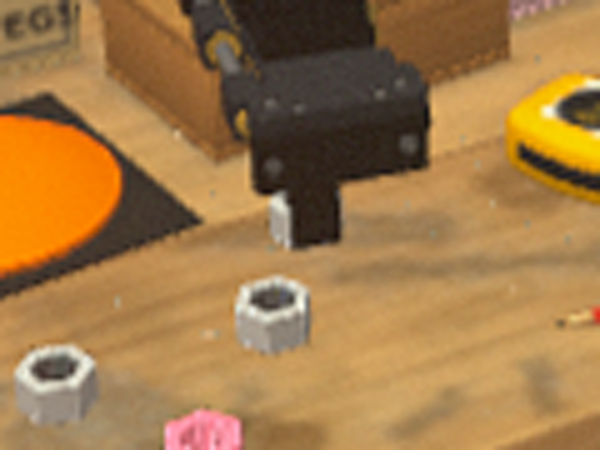

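```bash
python3 -m jog '[[1,0,0,0.02,0],[1,0,0,0.06,0],[1,0,0,0.105,0],[1,0,0,0.14,0],[1,0,-0.02,0.15,0.05],[1,0.01,-0.06,0.15,0.1],[1,0.02,-0.1,0.15,0.15],[1,0.03,-0.15,0.15,0.15],[1,0.04,-0.2,0.15,0.15],[1,0.05,-0.25,0.15,0.15],[1,0.06,-0.3,0.15,0.15],[1,0.07,-0.34,0.15,0.15]]'; python3 -m jog '[[1,0.004,-0.03,0,0],[1,0.0085,-0.052,0,0],[1,0.0085,-0.052,0,0],[1,0.0085,-0.052,0,0]]'; python3 - <<'E'
from h import *
st();W=P('wrist');snap('wrist','w13');snap('scene','s13',(310,130,470,250),5)
print(proj(W,(0.579,-.183,.1)),proj(W,(0.579,-.183,.038)))
E
```

```text
time: 15.2
tcp_pos: [0.5675, -0.1678, 0.1554]
orientation: [-1.57, 0.072, -0.072]
wrist_force: [0.8, 1.1, -0.6]
finger_gap: 0.0296
time: 15.6
tcp_pos: [0.5758, -0.2176, 0.1551]
orientation: [-1.57, 0.073, -0.072]
wrist_force: [0.4, 1.9, -0.6]
finger_gap: 0.0297
t 15.6 tcp [ 0.5758 -0.2176  0.1551] x [ 0.996 -0.092 -0.001] y [-0.001  0.    -1.   ] gap 0.0297 F [ 0.4  1.9 -0.6] q [-0.45  0.44  0.97  1.68 -0.39  1.23  0.51]
[315.65817462 211.86978471] [316.03578237 197.58976329]
```

View pics/w13.png

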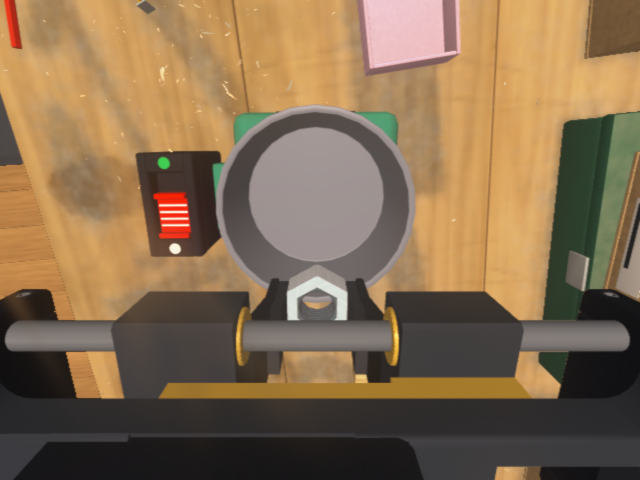

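View pics/s13.png

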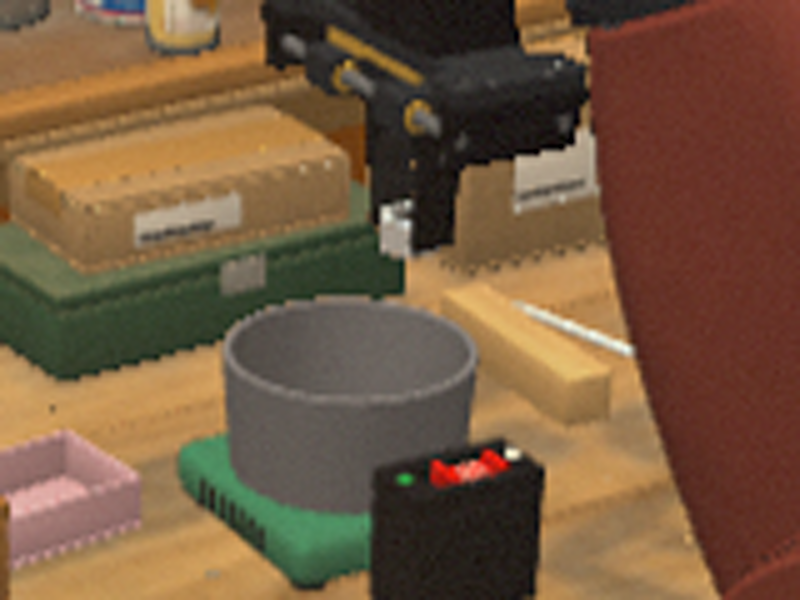

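```bash
python3 -m jog '[[1,0,0.004,-0.04,0],[1,0,0.004,-0.07,0],[1,0,0.004,-0.085,0],[1,0,0.004,-0.085,0],[0.52,0,0.004,-0.085,0],[0.52,0,0.004,-0.085,0],[0.52,0,0.004,-0.085,0],[0.52,0,0.004,-0.05,0],[0.52,0,0.004,0.0,0],[0.52,0,0.004,0.05,0],[0.52,0,0.004,0.05,0]]'; python3 - <<'E'
from h import *
st();W=P('wrist');snap('wrist','w14')
E
```

```text
time: 16.8
tcp_pos: [0.579, -0.2157, 0.2132]
orientation: [-1.571, 0.064, -0.08]
wrist_force: [-0.1, 0.1, -0.3]
finger_gap: 0.0416
t 16.8 tcp [ 0.579  -0.2157  0.2132] x [ 0.996 -0.092  0.011] y [ 0.01  -0.002 -1.   ] gap 0.0416 F [-0.1  0.1 -0.3] q [-0.49  0.39  1.01  1.61 -0.34  1.32  0.48]
```

View pics/w14.png

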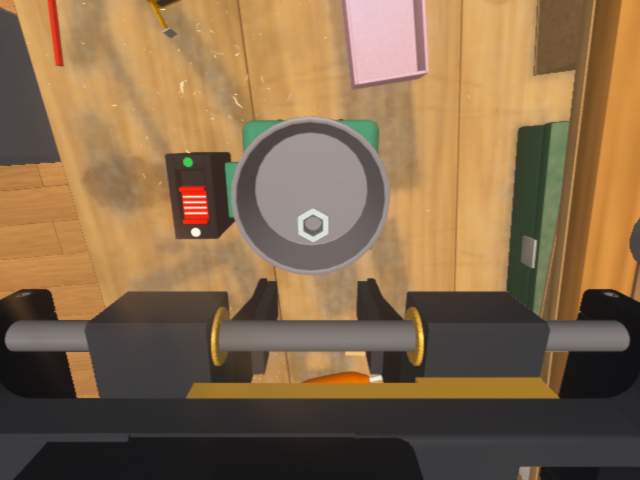

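```bash
cat >> nuts.py <<'E'
def look(name,guess):
    st();W=P('wrist');snap('wrist',name);snap('scene',name+'s')
    w=cv2.imread(f'pics/{name}_full.png');s=cv2.imread(f'pics/{name}s_full.png');S=P('scene')
    for n,x,y in guess:
        for nm,v in(('w',(w,W)),('s',(s,S))):
            try: print(n,nm,np.round(fit([v],x,y),4))
            except Exception as e: print(n,nm,'fail',e)
G=[('A',.4666,.3875),('B',.4335,.3225),('C',.4326,.2228)]
E
python3 -m jog '[[0.3,-0.03,0.02,0.045,0],[0.3,-0.06,0.05,0.045,0],[0.3,-0.09,0.09,0.045,0],[0.3,-0.127,0.13,0.045,0],[0.3,-0.127,0.18,0.045,0],[0.3,-0.127,0.23,0.045,0],[0.3,-0.127,0.28,0.045,0],[0.3,-0.127,0.33,0.045,0],[0.3,-0.127,0.364,0.045,0],[0.3,-0.127,0.364,0.045,0],[0.3,-0.127,0.364,0.045,0]]'; python3 - <<'E'
from nuts import *
look('w15',G);st()
E
```

```text
time: 17.95
tcp_pos: [0.4487, 0.1515, 0.2498]
orientation: [-1.571, 0.07, -0.069]
wrist_force: [0.2, -1.0, -0.4]
finger_gap: 0.0608
t 17.95 tcp [0.4487 0.1515 0.2498] x [ 0.996 -0.088 -0.001] y [-0.001 -0.002 -1.   ] gap 0.0608 F [ 0.2 -1.  -0.4] q [-1.12 -0.09  0.67  1.86  0.06  1.35 -0.56]
A w [0.4742 0.3508 0.3496 1.8916]
A s [0.4661 0.3891 0.2599 0.0848]
B w [0.4338 0.3221 0.7199 0.0465]
B s [0.4334 0.3241 0.6981 0.0902]
C w [0.4328 0.2225 0.9564 0.0468]
C s [0.4329 0.225  0.9927 0.0992]
t 18.05 tcp [0.4492 0.1492 0.2502] x [ 0.996 -0.092 -0.001] y [-0.001 -0.001 -1.   ] gap 0.0611 F [ 0.  -0.7 -0. ] q [-1.12 -0.09  0.67  1.86  0.06  1.35 -0.56]nuts.py:30: RuntimeWarning: divide by zero encountered in divide
  s+=np.abs(f-g).sum()/g.sum()
```

View pics/w15.png

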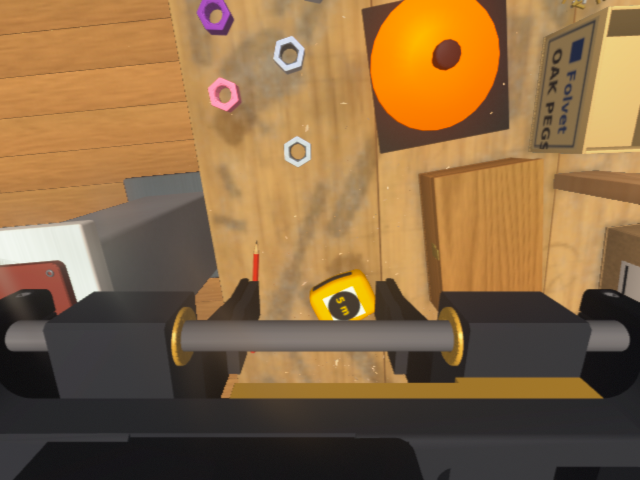

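```bash
python3 -m jog '[[0.3,-0.0162,0.0735,-0.02,0],[0.3,-0.0162,0.0735,-0.07,0],[0.3,-0.0162,0.0735,-0.12,0],[0.3,-0.0162,0.0735,-0.165,0],[0.3,-0.0162,0.0735,-0.205,0],[0.3,-0.0162,0.0735,-0.235,0],[0.3,-0.0162,0.0735,-0.244,0],[0.3,-0.0162,0.0735,-0.244,0],[0.6,-0.0162,0.0735,-0.244,0],[1,-0.0162,0.0735,-0.244,0],[1,-0.0162,0.0735,-0.244,0],[1,-0.0162,0.0735,-0.244,0]]'; python3 -m jog '[[1,0,0,0,0],[1,0,0,0,0],[1,0,0,0,0]]'
```

```text
time: 19.25
tcp_pos: [0.4334, 0.2247, 0.0074]
orientation: [-1.568, 0.071, -0.072]
wrist_force: [0.2, -0.8, 0.5]
finger_gap: 0.0367
time: 19.55
tcp_pos: [0.4332, 0.2245, 0.007]
orientation: [-1.569, 0.071, -0.072]
wrist_force: [-1.4, -0.2, 6.1]
finger_gap: 0.0295
```

```bash
python3 -m jog '[[1,0,0,0.02,0],[1,0,0,0.06,0],[1,0,0,0.105,0],[1,0.01,-0.01,0.145,0],[1,0.03,-0.04,0.15,0],[1,0.05,-0.08,0.15,0],[1,0.07,-0.12,0.15,0],[1,0.09,-0.16,0.15,0],[1,0.11,-0.2,0.15,0],[1,0.13,-0.24,0.15,0],[1,0.148,-0.285,0.15,0],[1,0.148,-0.33,0.15,0]]'; python3 -m jog '[[1,0,-0.03,0,0],[1,0,-0.043,0,0],[1,0,-0.043,0,0],[1,0,-0.043,0,0]]'
```

```text
time: 20.75
tcp_pos: [0.5825, -0.1071, 0.1562]
orientation: [-1.571, 0.07, -0.07]
wrist_force: [0.6, -0.2, -0.0]
finger_gap: 0.0298
time: 21.15
tcp_pos: [0.5812, -0.1471, 0.1563]
orientation: [-1.569, 0.071, -0.07]
wrist_force: [0.4, 0.8, -0.6]
finger_gap: 0.0296
```

```bash
python3 -m jog '[[1,0,-0.001,-0.04,0],[1,0,-0.001,-0.07,0],[1,0,-0.001,-0.085,0],[1,0,-0.001,-0.085,0],[0.52,0,-0.001,-0.085,0],[0.52,0,-0.001,-0.085,0],[0.52,0,-0.001,-0.085,0],[0.52,0,-0.001,-0.05,0],[0.52,0,-0.001,0.0,0],[0.52,-0.03,0.02,0.05,0],[0.3,-0.06,0.06,0.07,0],[0.3,-0.08,0.1,0.09,0]]'; python3 -m jog '[[0.3,-0.02,0.05,0,0],[0.3,-0.04,0.1,0,0],[0.3,-0.055,0.15,0,0],[0.3,-0.055,0.2,0,0],[0.3,-0.055,0.25,0,0],[0.3,-0.055,0.27,0,0],[0.3,-0.055,0.27,0,0],[0.3,-0.055,0.27,0,0]]'; python3 - <<'E'
from nuts import *
look('w17',G[:2]);st()
b=cv2.imread('pics/w17s_full.png');cv2.imwrite('pics/s17c.png',cv2.resize(b[170:270,320:450],None,fx=5,fy=5))
E
```

```text
time: 22.35
tcp_pos: [0.506, -0.0602, 0.2429]
orientation: [-1.569, 0.073, -0.076]
wrist_force: [0.5, 2.5, 0.2]
finger_gap: 0.0511
time: 23.15
tcp_pos: [0.4519, 0.2109, 0.2416]
orientation: [-1.57, 0.071, -0.072]
wrist_force: [-0.5, -0.9, 0.3]
finger_gap: 0.0609
t 23.15 tcp [0.4519 0.2109 0.2416] x [ 0.996 -0.09   0.001] y [ 0.001 -0.    -1.   ] gap 0.0609 F [-0.5 -0.9  0.3] q [-1.11 -0.01  0.59  1.82  0.01  1.33 -0.61]
A w [0.4666 0.3872 0.269  0.0445]
A s [0.4661 0.3891 0.2599 0.0848]
B w [0.4337 0.3222 0.7063 0.05  ]
B s [0.4334 0.3241 0.6972 0.0923]
t 23.25 tcp [0.4522 0.2096 0.2416] x [ 0.996 -0.093  0.   ] y [ 0.  0. -1.] gap 0.0613 F [-0.4 -0.7  0.2] q [-1.11 -0.01  0.59  1.82  0.01  1.33 -0.61]
```

View pics/w17.png

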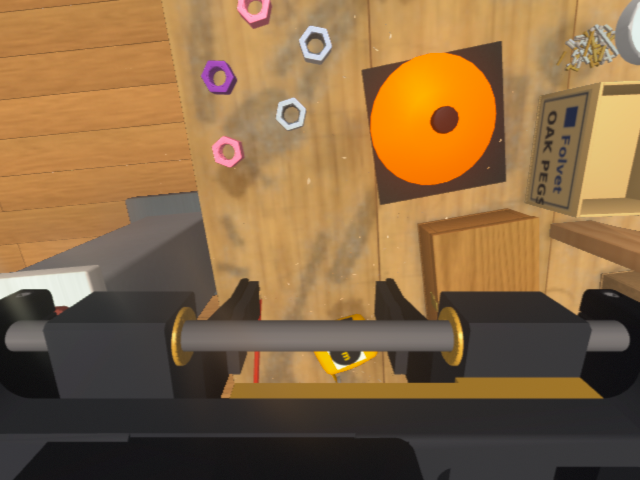

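View pics/s17c.png

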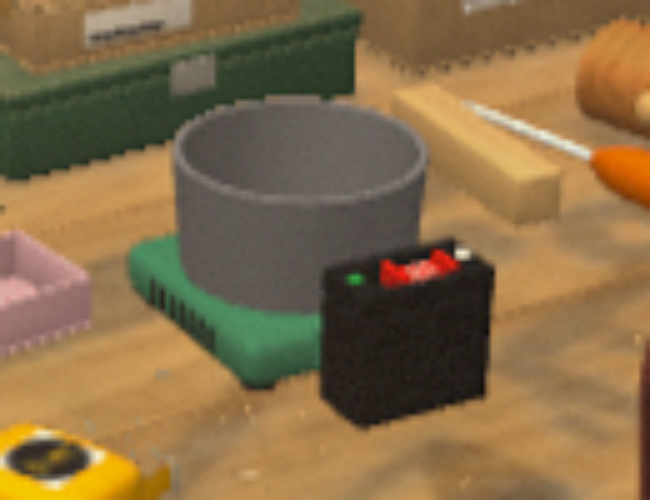

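```bash
python3 -m jog '[[0.45,-0.0185,0.05,-0.02,-0.1],[0.45,-0.0185,0.09,-0.05,-0.2],[0.45,-0.0185,0.1126,-0.09,-0.246],[0.45,-0.0185,0.1126,-0.135,-0.246],[0.45,-0.0185,0.1126,-0.18,-0.246],[0.45,-0.0185,0.1126,-0.215,-0.246],[0.45,-0.0185,0.1126,-0.215,-0.246]]'; python3 - <<'E'
from h import *
st();snap('scene','s18',(160,270,280,360),5)
E
```

```text
time: 23.95
tcp_pos: [0.4313, 0.3201, 0.0225]
orientation: [-1.561, 0.269, -0.263]
wrist_force: [-0.3, 0.1, 0.6]
finger_gap: 0.0475
t 23.95 tcp [0.4313 0.3201 0.0225] x [ 0.943 -0.333 -0.002] y [-0.005 -0.006 -1.   ] gap 0.0475 F [-0.3  0.1  0.6] q [-1.14  0.33  0.49  1.96 -0.2   0.9  -0.89]
```

View pics/s18.png

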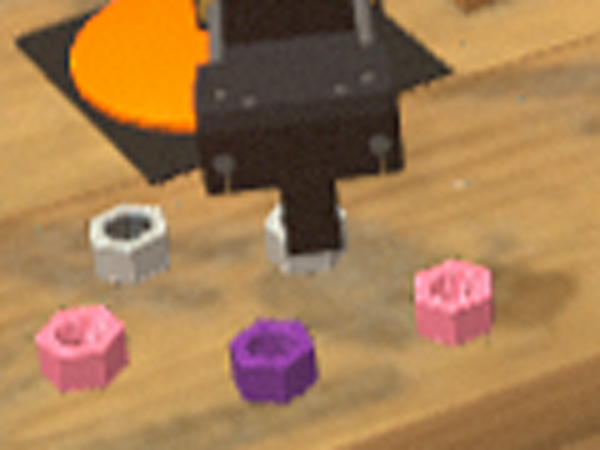

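```bash
python3 -m jog '[[0.45,0,0,-0.01,0],[0.45,0,0,-0.018,0],[0.45,0,0,-0.018,0],[0.45,0,0,-0.018,0],[1,0,0,-0.018,0],[1,0,0,-0.018,0],[1,0,0,-0.018,0],[1,0,0,-0.018,0],[1,0,0,-0.018,0],[1,0,0,-0.018,0]]'; python3 - <<'E'
from h import *
st()
E
```

```text
time: 25.0
tcp_pos: [0.4333, 0.3238, 0.0084]
orientation: [-1.554, 0.264, -0.265]
wrist_force: [-0.8, -0.3, 2.8]
finger_gap: 0.0296
t 25.0 tcp [0.4333 0.3238 0.0084] x [ 0.944 -0.331  0.   ] y [ 0.  0. -1.] gap 0.0296 F [-0.8 -0.3  2.8] q [-1.14  0.36  0.48  1.97 -0.22  0.86 -0.88]
```

```bash
python3 -m jog '[[1,0,0,0.02,0],[1,0,0,0.06,0],[1,0,0,0.105,0],[1,0.01,-0.01,0.145,0],[1,0.03,-0.05,0.15,0.1],[1,0.05,-0.09,0.15,0.2],[1,0.07,-0.13,0.15,0.246],[1,0.09,-0.17,0.15,0.246],[1,0.1,-0.215,0.15,0.246],[1,0.11,-0.26,0.15,0.246],[1,0.12,-0.305,0.15,0.246],[1,0.13,-0.35,0.15,0.246]]'; python3 -m jog '[[1,0.01,-0.045,0,0],[1,0.02,-0.09,0,0],[1,0.034,-0.13,0,0],[1,0.034,-0.156,0,0],[1,0.034,-0.156,0,0],[1,0.034,-0.156,0,0]]'; python3 - <<'E'
from h import *
st();W=P('wrist');snap('wrist','w19')
E
```

```text
time: 26.2
tcp_pos: [0.5631, -0.0281, 0.158]
orientation: [-1.569, 0.071, -0.071]
wrist_force: [0.2, -0.7, -0.2]
finger_gap: 0.0297
time: 26.8
tcp_pos: [0.5968, -0.1829, 0.1577]
orientation: [-1.57, 0.073, -0.072]
wrist_force: [0.2, 1.2, -0.8]
finger_gap: 0.0295
t 26.8 tcp [ 0.5968 -0.1829  0.1577] x [ 0.996 -0.093 -0.001] y [-0.001  0.    -1.   ] gap 0.0295 F [ 0.2  1.2 -0.8] q [-0.38  0.4   0.78  1.65 -0.3   1.22  0.37]
```

View pics/w19.png

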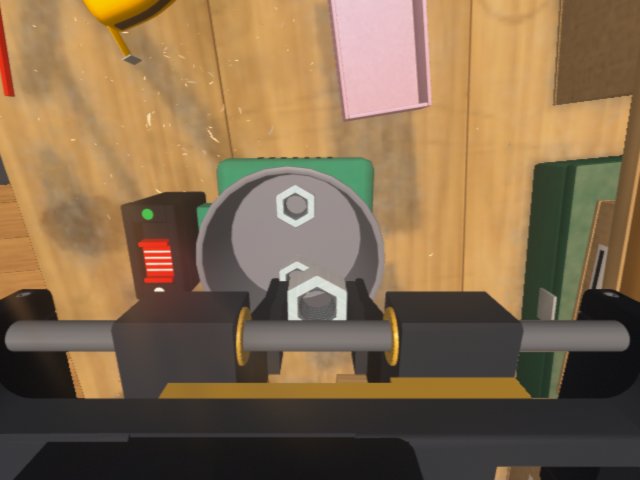

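Both earlier nuts lie flat at opposite ends of the bowl, at (296,206) and about (295,275). I'll release the third.

```bash
python3 -m jog '[[1,-0.001,0,-0.04,0],[1,-0.001,0,-0.07,0],[1,-0.001,0,-0.083,0],[1,-0.001,0,-0.083,0],[0.52,-0.001,0,-0.083,0],[0.52,-0.001,0,-0.083,0],[0.52,-0.001,0,-0.083,0],[0.52,-0.001,0,-0.05,0],[0.52,-0.001,0,0.0,0],[0.52,-0.03,0.03,0.05,0],[0.4,-0.06,0.07,0.07,0],[0.4,-0.08,0.12,0.08,0]]'; python3 -m jog '[[0.4,-0.02,0.05,0,0],[0.4,-0.04,0.1,0,0],[0.4,-0.06,0.145,0,0],[0.4,-0.06,0.195,0,0],[0.4,-0.06,0.245,0,0],[0.4,-0.06,0.295,0,0],[0.4,-0.06,0.34,0,0],[0.4,-0.06,0.34,0,0],[0.4,-0.06,0.34,0,0]]'; python3 - <<'E'
from nuts import *
look('w20',G[:1]);st()
E
```

```text
time: 28.05
tcp_pos: [0.5257, -0.0825, 0.2355]
orientation: [-1.569, 0.072, -0.078]
wrist_force: [0.7, 1.7, -0.0]
finger_gap: 0.0493
time: 28.95
tcp_pos: [0.4659, 0.2602, 0.2331]
orientation: [-1.57, 0.069, -0.07]
wrist_force: [-0.1, 0.4, -0.2]
finger_gap: 0.0524
t 28.95 tcp [0.4659 0.2602 0.2331] x [ 0.996 -0.089  0.001] y [ 0.001 -0.    -1.   ] gap 0.0524 F [-0.1  0.4 -0.2] q [-1.03  0.08  0.47  1.75 -0.04  1.31 -0.64]
A w [0.4668 0.3869 0.2498 0.047 ]
A s [0.4661 0.3891 0.2599 0.0848]
t 29.05 tcp [0.4665 0.2579 0.2332] x [ 0.996 -0.093  0.001] y [ 0.001  0.    -1.   ] gap 0.0521 F [0.5 0.9 0. ] q [-1.03  0.08  0.47  1.75 -0.04  1.31 -0.64]
```

View pics/w20.png

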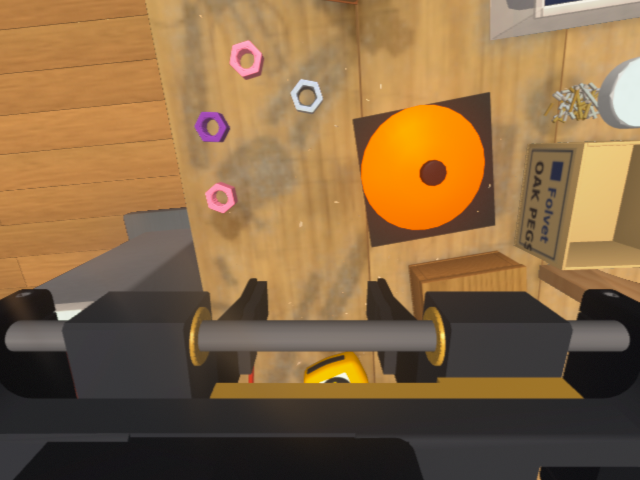

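```bash
python3 -m jog '[[0.4,0,0.05,-0.01,0.12],[0.4,0,0.095,-0.03,0.24],[0.4,0,0.1293,-0.06,0.35],[0.4,0,0.1293,-0.105,0.35],[0.4,0,0.1293,-0.15,0.35],[0.4,0,0.1293,-0.19,0.35],[0.4,0,0.1293,-0.205,0.35],[0.4,0,0.1293,-0.205,0.35]]'; python3 - <<'E'
from h import *
st();snap('scene','s21',(130,260,250,350),5)
E
```

```text
time: 29.85
tcp_pos: [0.4657, 0.3865, 0.0266]
orientation: [-1.564, -0.2, 0.204]
wrist_force: [-0.4, 0.3, 0.7]
finger_gap: 0.0522
t 29.85 tcp [0.4657 0.3865 0.0266] x [ 0.967  0.254 -0.002] y [-0.002 -0.003 -1.   ] gap 0.0522 F [-0.4  0.3  0.7] q [-1.05  0.43  0.35  1.79 -0.18  0.95 -0.37]
```

View pics/s21.png

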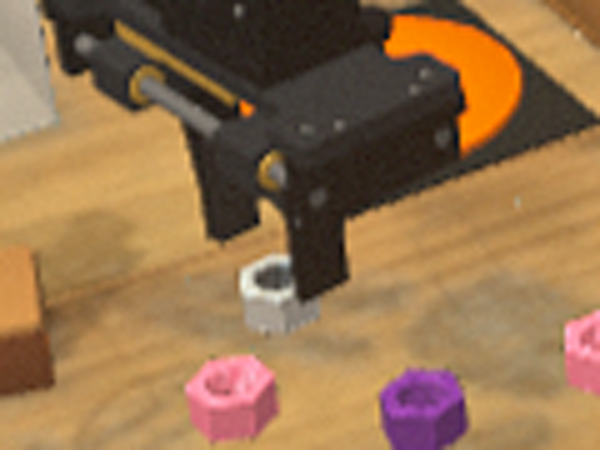

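```bash
python3 -m jog '[[0.4,0,0,-0.01,0],[0.4,0,0,-0.02,0],[0.4,0,0,-0.021,0],[0.4,0,0,-0.021,0],[1,0,0,-0.021,0],[1,0,0,-0.021,0],[1,0,0,-0.021,0],[1,0,0,-0.021,0],[1,0,0,-0.021,0],[1,0,0,-0.021,0]]'; python3 - <<'E'
from h import *
st()
E
```

```text
time: 30.9
tcp_pos: [0.466, 0.3885, 0.0069]
orientation: [-1.561, -0.203, 0.203]
wrist_force: [-0.6, -1.3, 1.2]
finger_gap: 0.0295
t 30.9 tcp [0.466  0.3885 0.0069] x [0.967 0.256 0.   ] y [ 0.  0. -1.] gap 0.0295 F [-0.6 -1.3  1.2] q [-1.04  0.46  0.34  1.8  -0.19  0.91 -0.36]
```

```bash
python3 -m jog '[[1,0,0,0.02,0],[1,0,0,0.06,0],[1,0,0,0.105,0],[1,0,-0.01,0.145,0],[1,0.02,-0.05,0.15,-0.1],[1,0.04,-0.09,0.15,-0.2],[1,0.05,-0.13,0.15,-0.3],[1,0.06,-0.175,0.15,-0.35],[1,0.07,-0.22,0.15,-0.35],[1,0.08,-0.265,0.15,-0.35],[1,0.085,-0.31,0.15,-0.35],[1,0.09,-0.355,0.15,-0.35]]'; python3 -m jog '[[1,0,-0.045,0,0],[1,0,-0.09,0,0],[1,0.005,-0.135,0,0],[1,0.005,-0.175,0,0],[1,0.005,-0.205,0,0],[1,0.005,-0.213,0,0],[1,0.005,-0.213,0,0],[1,0.005,-0.213,0,0]]'; python3 - <<'E'
from h import *
st();W=P('wrist');snap('wrist','w22')
E
```

```text
time: 32.1
tcp_pos: [0.5558, 0.0315, 0.1567]
orientation: [-1.569, 0.072, -0.072]
wrist_force: [0.8, -0.4, -0.8]
finger_gap: 0.0297
time: 32.9
tcp_pos: [0.5611, -0.1781, 0.1564]
orientation: [-1.569, 0.071, -0.07]
wrist_force: [0.3, -0.6, -1.1]
finger_gap: 0.0298
t 32.9 tcp [ 0.5611 -0.1781  0.1564] x [ 0.996 -0.09  -0.001] y [-0.     0.001 -1.   ] gap 0.0298 F [ 0.3 -0.6 -1.1] q [-0.38  0.3   0.74  1.73 -0.22  1.19  0.33]
```

View pics/w22.png

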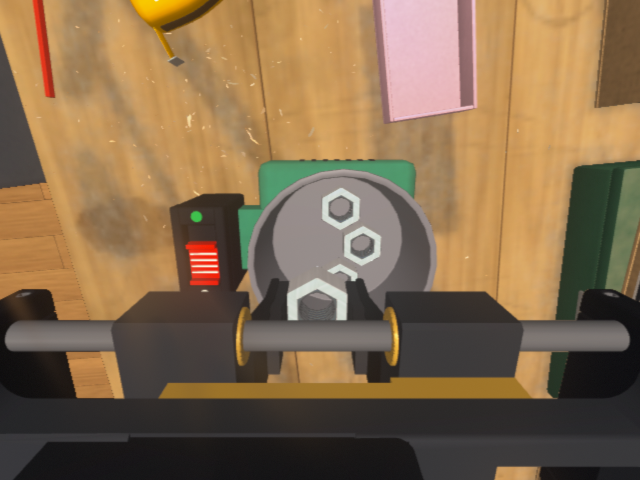

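Three nuts are in the bowl: (341,208), (362,245) and (341,275). I'll release the fourth and then look at the bowl and bench.

```bash
python3 -m jog '[[1,0.001,-0.002,-0.04,0],[1,0.001,-0.002,-0.07,0],[1,0.001,-0.002,-0.083,0],[1,0.001,-0.002,-0.083,0],[0.52,0.001,-0.002,-0.083,0],[0.52,0.001,-0.002,-0.083,0],[0.52,0.001,-0.002,-0.083,0],[0.52,0.001,-0.002,-0.05,0],[0.52,0.001,-0.002,0.0,0],[0.52,0.001,-0.04,0.05,0],[0.4,0.001,-0.08,0.1,0],[0.4,0.001,-0.08,0.1,0]]'; python3 -m jog '[[0.4,0,0,0,0],[0.4,0,0,0,0]]'; python3 - <<'E'
from h import *
st();W=P('wrist');snap('wrist','w23');snap('scene','s23')
E
```

```text
time: 34.15
tcp_pos: [0.5622, -0.2631, 0.2617]
orientation: [-1.572, 0.069, -0.078]
wrist_force: [-0.3, 0.3, -0.7]
finger_gap: 0.0491
time: 34.35
tcp_pos: [0.562, -0.2598, 0.2572]
orientation: [-1.569, 0.071, -0.073]
wrist_force: [0.2, 0.1, -0.8]
finger_gap: 0.0519
t 34.35 tcp [ 0.562  -0.2598  0.2572] x [ 0.996 -0.092  0.001] y [ 0.001  0.    -1.   ] gap 0.0519 F [ 0.2  0.1 -0.8] q [-0.26  0.31  0.79  1.53 -0.22  1.4   0.45]
```

View pics/w23.png

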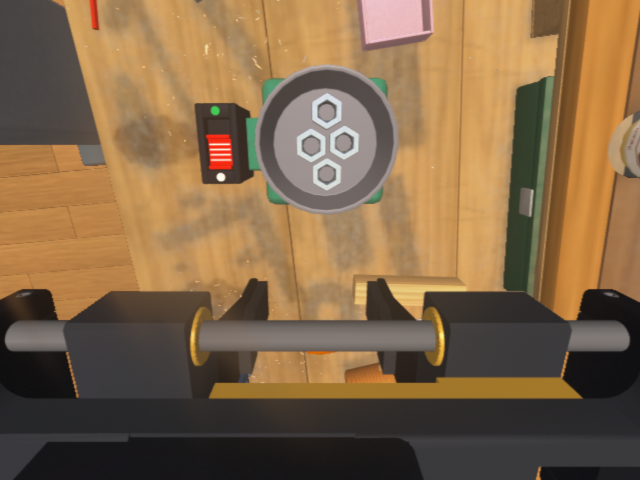

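View pics/s23.png

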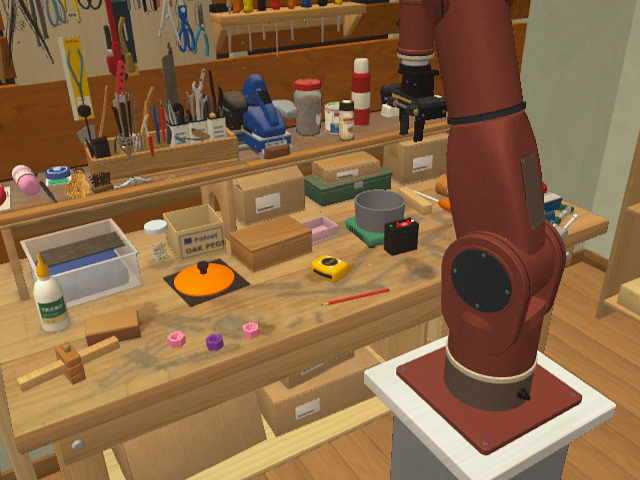

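```bash
python3 -m jog '[[0.3,0,0.02,0,0],[0.3,0,0.06,0,0],[0.3,0,0.11,0,0],[0.3,0,0.16,0,0],[0.3,0.01,0.21,0,0],[0.3,0.01,0.26,0,0],[0.3,0.02,0.31,0,0],[0.3,0.0246,0.36,0,0],[0.3,0.0246,0.41,0,0],[0.3,0.0246,0.46,-0.02,0],[0.3,0.0246,0.5,-0.05,0],[0.3,0.0246,0.502,-0.05,0]]'; python3 -m jog '[[0.3,0,0,0,0],[0.3,0,0,0,0]]'; python3 - <<'E'
from h import *
st();np.save('w24P.npy',P('wrist'));snap('wrist','w24');snap('scene','s24');snap('top','t24',(80,150,480,330),2)
E
```

```text
time: 35.65
tcp_pos: [0.5819, 0.25, 0.2012]
orientation: [-1.571, 0.069, -0.058]
wrist_force: [0.7, -0.7, 0.3]
finger_gap: 0.0606
time: 35.85
tcp_pos: [0.5866, 0.2412, 0.2068]
orientation: [-1.571, 0.072, -0.072]
wrist_force: [-0.3, -0.2, 0.0]
finger_gap: 0.061
t 35.85 tcp [0.5866 0.2412 0.2068] x [ 0.996 -0.092  0.   ] y [-0.    -0.001 -1.   ] gap 0.061 F [-0.3 -0.2  0. ] q [-0.88  0.34  0.53  1.55 -0.17  1.31 -0.41]
```

View pics/w24.png

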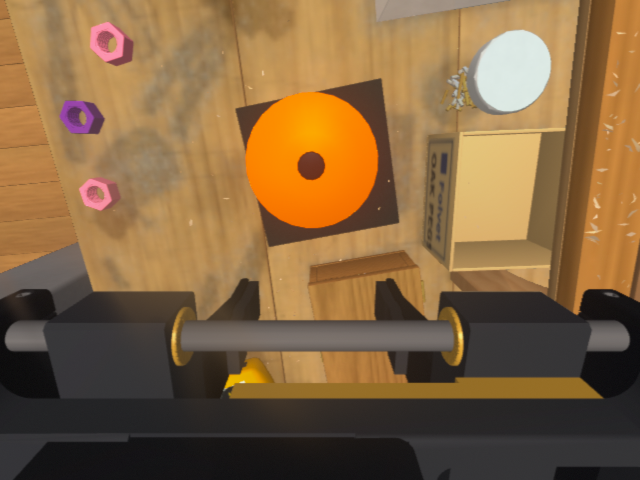

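View pics/t24.png

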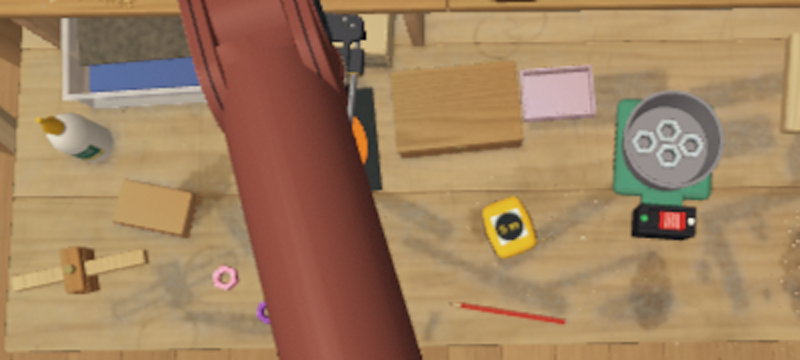

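```bash
python3 - <<'E'
from h import *
W=np.load('w24P.npy');print('knob',plane(W,(311.5,166),.056))
w=cv2.imread('pics/w24_full.png').astype(int)
m=((w[...,2]>200)&(w[...,0]<60)&(w[...,1]>80)).astype(np.uint8);m[260:]=0
c=max(cv2.findContours(m,cv2.RETR_EXTERNAL,cv2.CHAIN_APPROX_NONE)[0],key=len)
e=cv2.fitEllipse(c);print(e,plane(W,e[0],.012))
E
```

```text
knob [0.58785399 0.29965505]
((311.20233154296875, 159.4657745361328), (131.630859375, 134.84327697753906), 177.73031616210938) [0.58722413 0.30365372]
```

```bash
python3 -m jog '[[0.3,0,0.04,-0.02,0],[0.3,0,0.061,-0.05,0],[0.3,0,0.061,-0.09,0],[0.3,0,0.061,-0.13,0],[0.3,0,0.061,-0.155,0],[0.3,0,0.061,-0.167,0],[0.3,0,0.061,-0.168,0],[0.3,0,0.061,-0.168,0]]'; python3 - <<'E'
from h import *
st()
E
```

```text
time: 36.8
tcp_pos: [0.5877, 0.3033, 0.0403]
orientation: [-1.569, 0.071, -0.073]
wrist_force: [0.2, -0.1, 0.2]
finger_gap: 0.0611
t 36.8 tcp [0.5877 0.3033 0.0403] x [ 0.996 -0.092  0.002] y [ 0.002  0.001 -1.   ] gap 0.0611 F [ 0.2 -0.1  0.2] q [-0.89  0.53  0.46  1.64 -0.27  1.03 -0.44]
```

```bash
python3 -m jog '[[0.6,-0.001,-0.001,-0.002,0],[1,-0.001,-0.001,-0.002,0],[1,-0.001,-0.001,-0.002,0],[1,-0.001,-0.001,-0.002,0],[1,-0.001,-0.001,-0.002,0],[1,-0.001,-0.001,-0.002,0],[1,-0.001,-0.001,-0.002,0],[1,-0.001,-0.001,-0.002,0],[1,-0.001,-0.001,-0.002,0]]'; python3 - <<'E'
from h import *
st()
E
```

```text
time: 37.7
tcp_pos: [0.5857, 0.3025, 0.0369]
orientation: [-1.569, 0.071, -0.072]
wrist_force: [-0.4, -0.7, 2.2]
finger_gap: 0.0247
t 37.7 tcp [0.5857 0.3025 0.0369] x [ 0.996 -0.091  0.   ] y [ 0.  0. -1.] gap 0.0247 F [-0.4 -0.7  2.2] q [-0.89  0.53  0.46  1.65 -0.27  1.02 -0.43]
```

```bash
python3 -m jog '[[1,0,0,0.01,0],[1,0,0,0.03,0],[1,0,0,0.07,0],[1,0,0,0.11,0],[1,0,0,0.135,0],[1,0,-0.02,0.14,0],[1,0,-0.06,0.14,0],[1,0,-0.1,0.14,0],[1,0,-0.145,0.14,0],[1,-0.001,-0.19,0.14,0],[1,-0.002,-0.235,0.14,0],[1,-0.003,-0.28,0.14,0]]'; python3 - <<'E'
from h import *
st();snap('scene','s26')
E
```

```text
time: 38.9
tcp_pos: [0.5813, 0.0196, 0.1763]
orientation: [-1.57, 0.073, -0.071]
wrist_force: [0.3, -0.4, -1.6]
finger_gap: 0.025
t 38.9 tcp [0.5813 0.0196 0.1763] x [ 0.996 -0.092 -0.001] y [-0.001 -0.    -1.   ] gap 0.025 F [ 0.3 -0.4 -1.6] q [-0.64  0.25  0.63  1.72 -0.16  1.22 -0.06]
```

View pics/s26.png

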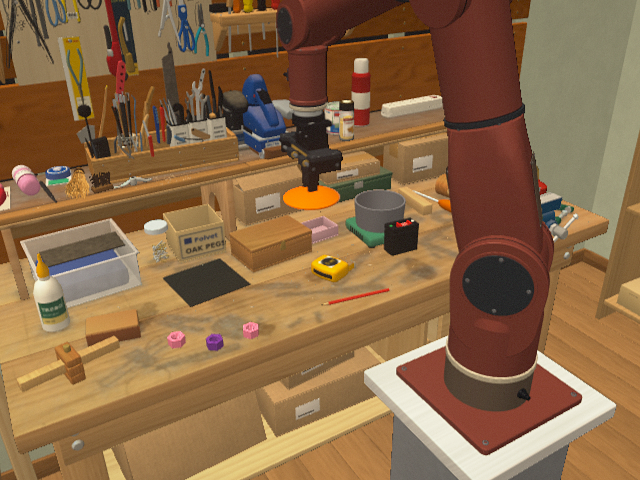

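```bash
python3 -m jog '[[1,-0.001,-0.045,0,0],[1,-0.002,-0.09,0,0],[1,-0.002,-0.13,0,0],[1,-0.002,-0.165,0,0],[1,-0.002,-0.19,0,0],[1,-0.002,-0.203,0,0],[1,-0.002,-0.203,0,0],[1,-0.002,-0.203,0,0],[1,-0.002,-0.203,0,0]]'; python3 - <<'E'
from h import *
st();snap('scene','s27',(310,130,470,250),5);np.save('w27P.npy',P('wrist'));snap('wrist','w27')
E
```

```text
time: 39.85
tcp_pos: [0.5809, -0.1784, 0.1765]
orientation: [-1.569, 0.07, -0.069]
wrist_force: [0.2, 0.9, -0.8]
finger_gap: 0.0247
t 39.85 tcp [ 0.5809 -0.1784  0.1765] x [ 0.996 -0.088 -0.   ] y [-0.     0.001 -1.   ] gap 0.0247 F [ 0.2  0.9 -0.8] q [-0.35  0.33  0.72  1.66 -0.23  1.24  0.33]
```

View pics/s27.png

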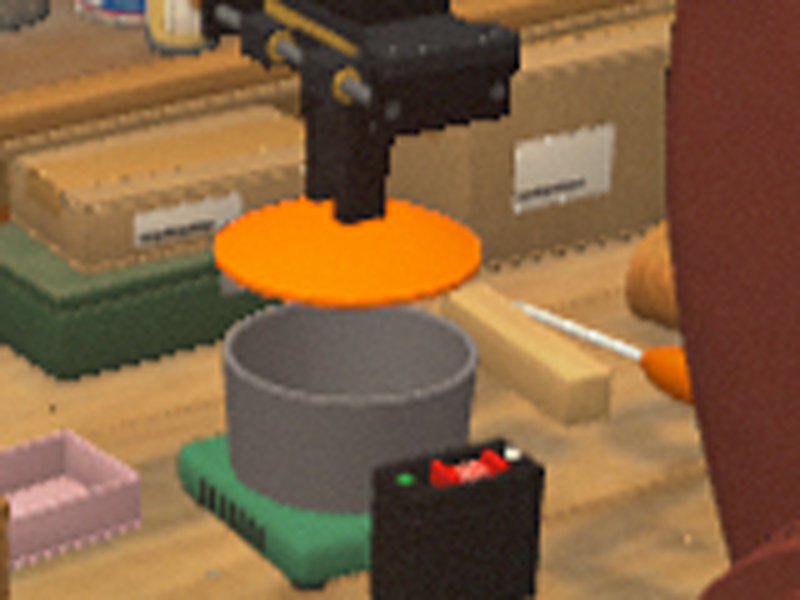

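View pics/w27.png

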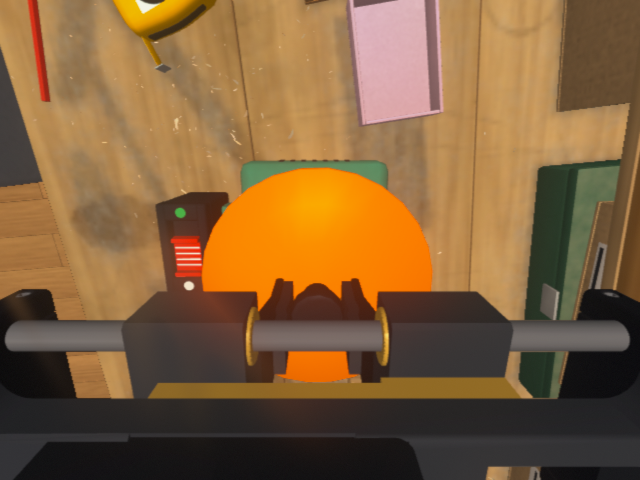

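```bash
python3 -m jog '[[1,-0.0005,-0.0015,-0.015,0],[1,-0.0005,-0.0015,-0.03,0],[1,-0.0005,-0.0015,-0.03,0],[1,-0.0005,-0.0015,-0.03,0],[1,-0.0005,-0.0015,-0.03,0]]'
```

```text
time: 40.45
tcp_pos: [0.5802, -0.1822, 0.1469]
orientation: [-1.57, 0.071, -0.072]
wrist_force: [0.5, 0.3, -1.2]
finger_gap: 0.0244
```

```bash
python3 -m jog '[[1,0,0.001,-0.005,0],[1,0,0.001,-0.01,0],[1,0,0.001,-0.014,0],[1,0,0.001,-0.017,0],[1,0,0.001,-0.019,0],[1,0,0.001,-0.019,0],[1,0,0.001,-0.019,0]]'; python3 - <<'E'
from h import *
st();snap('scene','s28',(310,130,470,250),5)
E
```

```text
time: 41.15
tcp_pos: [0.5801, -0.1811, 0.1278]
orientation: [-1.57, 0.072, -0.072]
wrist_force: [-0.0, 0.5, -0.9]
finger_gap: 0.0247
t 41.15 tcp [ 0.5801 -0.1811  0.1278] x [ 0.996 -0.091  0.   ] y [ 0.  0. -1.] gap 0.0247 F [-0.   0.5 -0.9] q [-0.33  0.37  0.7   1.72 -0.26  1.15  0.35]
```

View pics/s28.png

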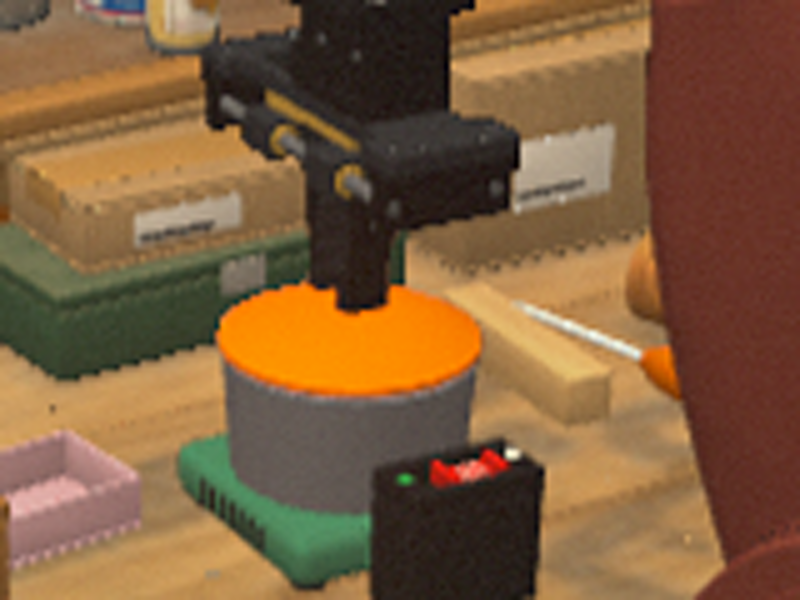

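```bash
python3 -m jog '[[1,0,0,-0.001,0],[1,0,0,-0.002,0],[1,0,0,-0.002,0],[1,0,0,-0.002,0]]'
```

```text
time: 41.6
tcp_pos: [0.5802, -0.1811, 0.1262]
orientation: [-1.569, 0.071, -0.072]
wrist_force: [-1.4, 0.8, 5.4]
finger_gap: 0.0252
```

```bash
python3 -m jog '[[0.8,0,0,0,0],[0.5,0,0,0,0],[0.3,0,0,0,0],[0.3,0,0,0,0],[0.3,0,0,0,0],[0.3,0,0,0.03,0],[0.3,0,0,0.08,0],[0.3,0,0,0.08,0],[0.3,0,0,0.08,0]]'; python3 - <<'E'
from h import *
st();snap('scene','s29',(310,130,470,250),5);W=P('wrist');np.save('w29P.npy',W);snap('wrist','w29')
w=cv2.imread('pics/w29_full.png').astype(int)
m=((w[...,2]>200)&(w[...,0]<60)&(w[...,1]>80)).astype(np.uint8);m[320:]=0
c=max(cv2.findContours(m,cv2.RETR_EXTERNAL,cv2.CHAIN_APPROX_NONE)[0],key=len)
c=c[(c[:,0,1]<280)]
e=cv2.fitEllipse(c);print(e,plane(W,e[0],.101))
W6=np.load('w6P.npy');w=cv2.imread('pics/w6_full.png').astype(int)
m=((w[...,2]>200)&(w[...,0]<60)&(w[...,1]>80)).astype(np.uint8);m[320:]=0
c=max(cv2.findContours(m,cv2.RETR_EXTERNAL,cv2.CHAIN_APPROX_NONE)[0],key=len)
c=c[(c[:,0,1]<280)]
e=cv2.fitEllipse(c);print(e,plane(W6,e[0],.101))
E
```

```text
time: 42.5
tcp_pos: [0.5808, -0.1813, 0.2069]
orientation: [-1.57, 0.069, -0.073]
wrist_force: [-0.2, 0.8, -1.2]
finger_gap: 0.0609
t 42.5 tcp [ 0.5808 -0.1813  0.2069] x [ 0.996 -0.091  0.003] y [ 0.003 -0.    -1.   ] gap 0.0609 F [-0.2  0.8 -1.2] q [-0.36  0.3   0.73  1.63 -0.21  1.29  0.31]
((316.87017822265625, 239.89898681640625), (156.73092651367188, 165.1870574951172), 89.54252624511719) [ 0.58109471 -0.17928156]
((316.8228454589844, 234.57858276367188), (159.94345092773438, 166.39175415039062), 89.71038055419922) [ 0.57914634 -0.17901448]
```

View pics/s29.png

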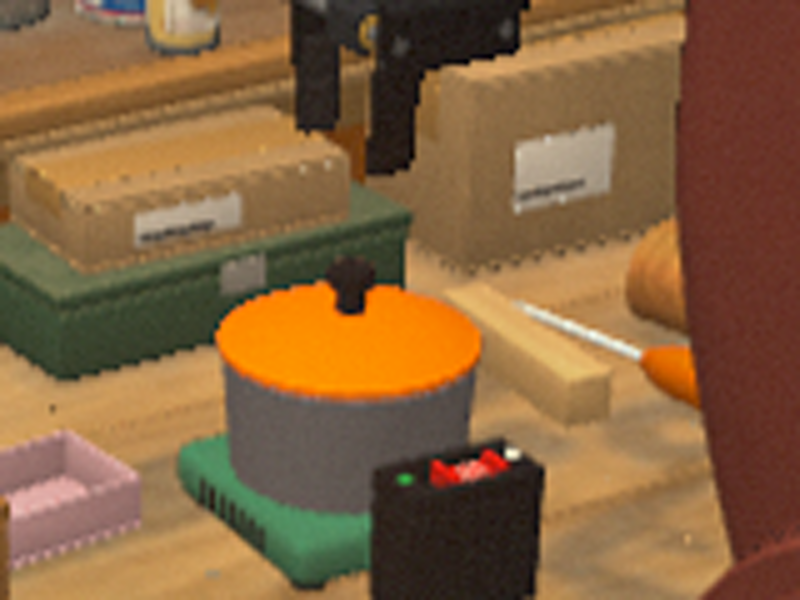

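View pics/w29.png

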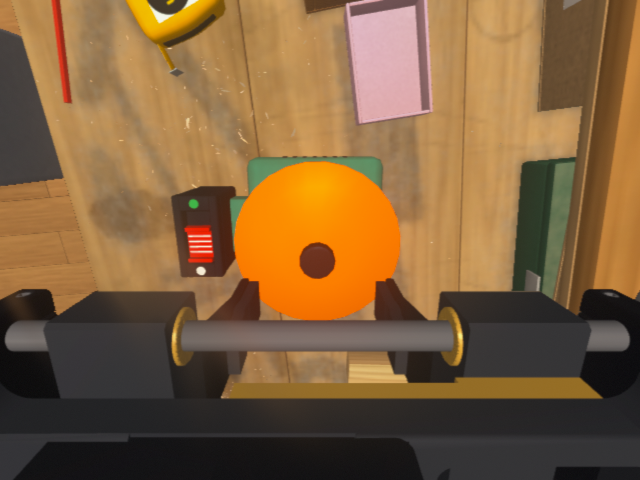

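```bash
python3 - <<'E'
from h import *
S=P('scene')
for f in('s6','s29'):
    w=cv2.imread(f'pics/{f}_full.png').astype(int)[170:230,340:425]
    m=((w[...,2]>190)&(w[...,0]<70)&(w[...,1]>70)).astype(np.uint8)
    c=max(cv2.findContours(m,cv2.RETR_EXTERNAL,cv2.CHAIN_APPROX_NONE)[0],key=len)
    print(f,cv2.boundingRect(c),cv2.contourArea(c),cv2.fitEllipse(c))
    k=(w.sum(2)<110).astype(np.uint8)[:25]; n,l,s,cc=cv2.connectedComponentsWithStats(k);print([ (s[i].tolist(),cc[i].round(1)) for i in range(1,n) if s[i,4]>15])
E=np.array
p0=proj(S,(.579,-.183,.095));print([ (proj(S,(.579+a,-.183+b,.095+c))-p0).round(2) for a,b,c in((.005,0,0),(0,.005,0),(0,0,.005))])
E
```

```text
s6 (14, 17, 53, 23) 863.5 ((39.76228713989258, 28.340593338012695), (21.47705078125, 53.084136962890625), 91.00630950927734)
[([36, 15, 9, 8, 35], array([40.5, 18.6]))]
s29 (13, 17, 53, 23) 859.0 ((39.36647415161133, 28.041643142700195), (21.303194046020508, 53.207279205322266), 90.97531127929688)
[([37, 14, 8, 9, 36], array([40.6, 18. ]))]
[array([-1.14, -0.67]), array([-1.58,  0.43]), array([ 0.06, -1.77])]
```

```bash
python3 -m jog '[[0.3,-0.04,0.002,0,0.006],[0.3,-0.09,0.004,0,0.006],[0.3,-0.135,0.0045,0,0.006],[0.3,-0.145,0.0045,-0.03,0.006],[0.3,-0.145,0.0045,-0.07,0.006],[0.3,-0.145,0.0045,-0.105,0.006],[0.3,-0.145,0.0045,-0.117,0.006],[0.3,-0.145,0.0045,-0.117,0.006],[0.3,-0.145,0.0045,-0.117,0.006],[0.3,-0.145,0.0045,-0.117,0.006]]'; python3 - <<'E'
from h import *
st();snap('wrist','w30',(250,150,450,300),4);snap('scene','s30',(370,160,470,260),6)
E
```

```text
time: 43.6
tcp_pos: [0.4361, -0.1769, 0.09]
orientation: [-1.57, 0.065, -0.068]
wrist_force: [-0.1, 0.8, -0.2]
finger_gap: 0.0611
t 43.6 tcp [ 0.4361 -0.1769  0.09  ] x [ 0.996 -0.085  0.002] y [ 0.002 -0.    -1.   ] gap 0.0611 F [-0.1  0.8 -0.2] q [-0.44  0.09  0.78  2.08 -0.07  1.    0.29]
```

View pics/w30.png

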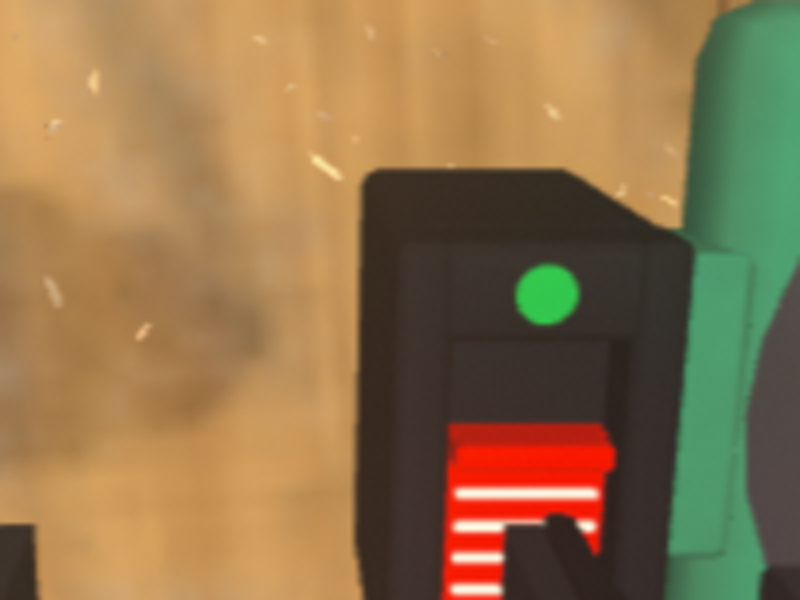

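View pics/s30.png

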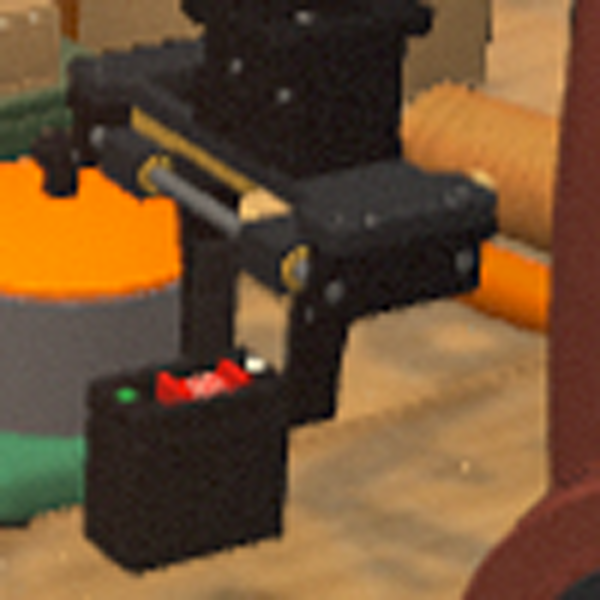

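```bash
python3 -m jog '[[0.3,0,0.0033,-0.004,0],[0.3,0,0.0033,-0.004,0],[0.3,0,0.0033,-0.004,0],[0.3,0,0.0033,-0.004,0]]'; python3 - <<'E'
from h import *
st();snap('wrist','w31',(250,150,450,300),4);st()
E
```

```text
time: 44.1
tcp_pos: [0.4351, -0.1733, 0.0848]
orientation: [-1.57, 0.067, -0.067]
wrist_force: [0.1, 0.6, -0.6]
finger_gap: 0.0609
t 44.1 tcp [ 0.4351 -0.1733  0.0848] x [ 0.996 -0.085 -0.   ] y [-0. -0. -1.] gap 0.0609 F [ 0.1  0.6 -0.6] q [-0.44  0.09  0.77  2.09 -0.08  0.99  0.28]
t 44.15 tcp [ 0.4351 -0.1733  0.0848] x [ 0.996 -0.085 -0.   ] y [-0. -0. -1.] gap 0.0611 F [-0.2 -0.8  0.2] q [-0.44  0.09  0.77  2.09 -0.08  0.99  0.28]
```

View pics/w31.png

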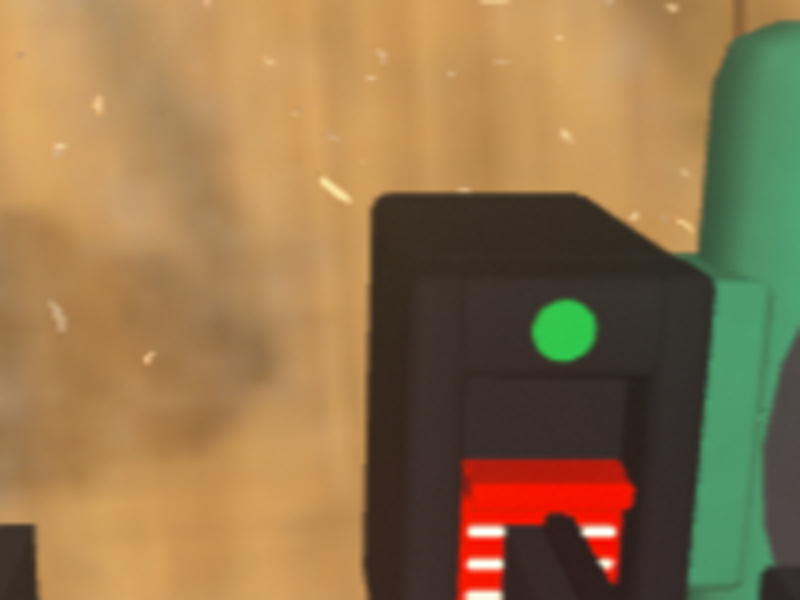

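```bash
python3 -m jog '[[0.3,0,-0.0015,0,0],[0.3,0,-0.0015,0,0],[0.3,0,-0.0015,-0.003,0],[0.3,0,-0.0015,-0.006,0],[0.3,0,-0.0015,-0.009,0],[0.3,0,-0.0015,-0.0095,0],[0.3,0,-0.0015,-0.0095,0]]'; python3 - <<'E'
from h import *
st();snap('wrist','w32',(250,150,450,300),4);snap('scene','s32',(370,160,470,260),6)
E
```

```text
time: 44.85
tcp_pos: [0.4348, -0.1749, 0.075]
orientation: [-1.57, 0.067, -0.066]
wrist_force: [0.0, -1.6, -0.9]
finger_gap: 0.0607
t 44.85 tcp [ 0.4348 -0.1749  0.075 ] x [ 0.996 -0.085 -0.001] y [-0.001 -0.    -1.   ] gap 0.0607 F [ 0.  -1.6 -0.9] q [-0.44  0.11  0.77  2.1  -0.1   0.97  0.3 ]
```

View pics/w32.png

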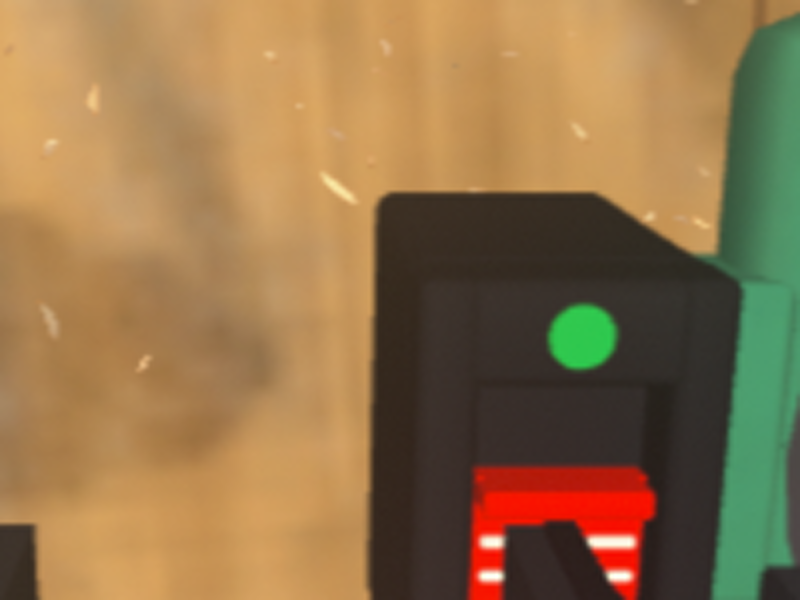

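View pics/s32.png

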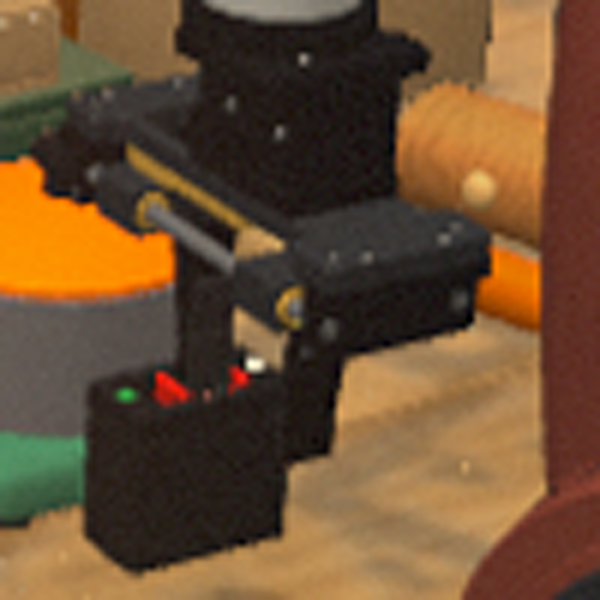

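```bash
python3 -m jog '[[0.3,0.0003,0.004,0,0],[0.3,0.0007,0.008,0,0],[0.3,0.001,0.012,0,0],[0.3,0.0013,0.015,0,0],[0.3,0.0014,0.017,0,0],[0.3,0.0014,0.017,0,0],[0.3,0.0014,0.017,0,0]]'
```

```text
time: 45.65
tcp_pos: [0.4361, -0.1605, 0.0753]
orientation: [-1.573, 0.068, -0.069]
wrist_force: [-1.2, -13.0, -2.6]
finger_gap: 0.0609
```

```bash
python3 -m jog '[[0.3,-0.0002,-0.0045,0,0],[0.3,-0.0002,-0.0045,0,0],[0.3,-0.0002,-0.0045,0.03,0],[0.3,-0.0002,-0.0045,0.08,0],[0.3,-0.0002,-0.0045,0.13,0],[0.3,0.02,-0.0045,0.16,0],[0.3,0.05,-0.03,0.18,0],[0.3,0.09,-0.05,0.18,0],[0.3,0.09,-0.05,0.18,0],[0.3,0.09,-0.05,0.18,0]]'; python3 - <<'E'
from h import *
st();snap('scene','s33',(310,130,470,250),5);W=P('wrist');snap('wrist','w33')
w=cv2.imread('pics/s33_full.png').astype(int)[170:230,340:425]
m=((w[...,2]>190)&(w[...,0]<70)&(w[...,1]>70)).astype(np.uint8)
c=max(cv2.findContours(m,cv2.RETR_EXTERNAL,cv2.CHAIN_APPROX_NONE)[0],key=len)
print(cv2.boundingRect(c),cv2.fitEllipse(c))
E
```

```text
time: 46.65
tcp_pos: [0.5267, -0.2072, 0.2538]
orientation: [-1.571, 0.069, -0.064]
wrist_force: [-1.6, -0.0, -0.9]
finger_gap: 0.061
t 46.65 tcp [ 0.5267 -0.2072  0.2538] x [ 0.996 -0.085 -0.003] y [-0.004 -0.001 -1.   ] gap 0.061 F [-1.6 -0.  -0.9] q [-0.44  0.18  0.84  1.66 -0.14  1.37  0.34]
(13, 17, 53, 23) ((39.35771942138672, 28.027509689331055), (21.265316009521484, 53.25083541870117), 90.95094299316406)
```

View pics/w33.png

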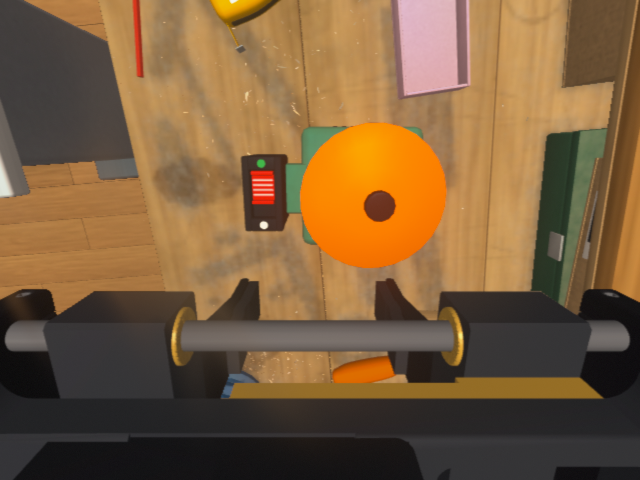

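View pics/s33.png

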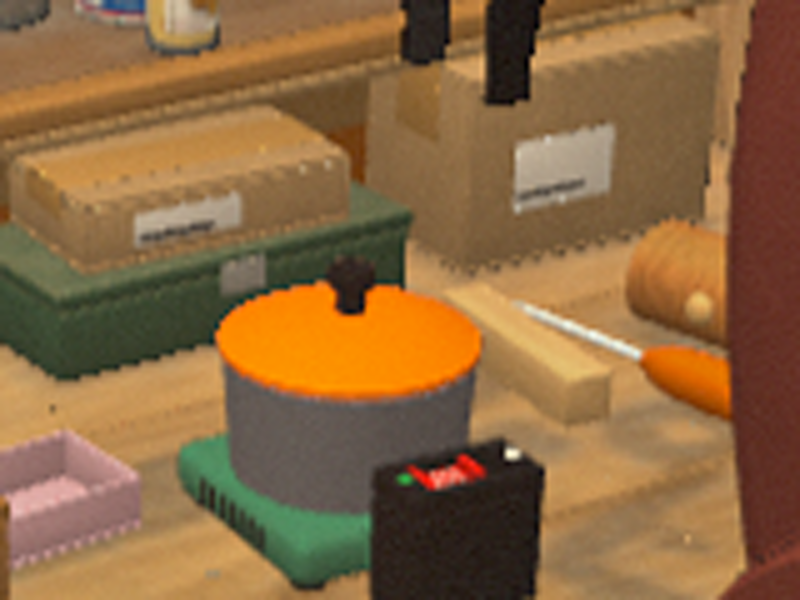

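```bash
python3 -m jog '[[0.3,0,0,0.02,0],[0.3,0,0,0.02,0],[0.3,0,0,0.02,0],[0.3,0,0,0.02,0]]'; python3 - <<'E'
from h import *
snap('top','t34')
E
```

```text
time: 47.15
tcp_pos: [0.526, -0.2073, 0.2752]
orientation: [-1.568, 0.066, -0.067]
wrist_force: [-0.4, -0.1, 0.1]
finger_gap: 0.061
```

View pics/t34.png

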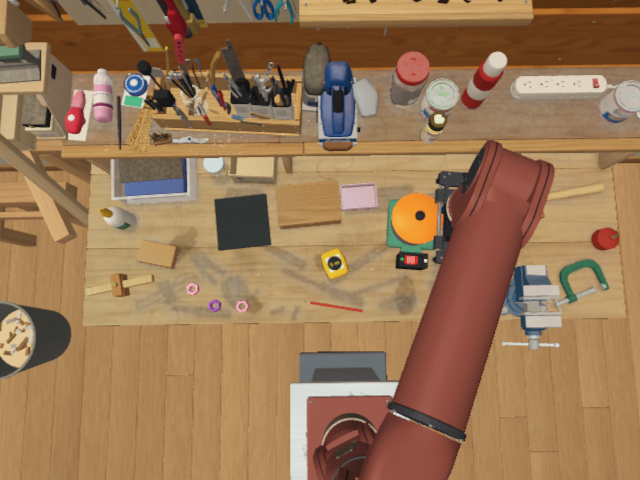

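The bench holds no more steel nuts. The lid is on, the switch is at the green dot, the bystanders haven't moved, and the arm is clear.

```bash
python3 -c "
from rig import manip
print(manip.close_job())"
```

```text
the job is handed in; nothing more can be done
None
```

I finished every step and handed the job in at about 47 s of robot time. No verdict was reported.

**What I did**
1. I slid the switch off with one fingertip until it pressed against the end stop at about 8 N.
2. I lifted the lid by its knob and set it right way up on the mat.
3. I put all four steel nuts found on the bench into the bowl, where they lay flat. The three pink and purple ones stayed where they were.
4. I put the lid back on the bowl and released it.
5. I slid the switch on until it pressed against the stop at about 13 N, then moved the arm clear.

**Last checks**
- **Switch:** it sits next to the green dot, looking as it did at the start.
- **Lid:** in the scene camera its outline is within about 0.5 px of where it first sat, roughly 2 mm, with the same tilt.
- **Bench:** the last top view shows no steel nut left, and the tape measure and pink tray look unmoved.
- **Fingers:** they were open and touching nothing.

**Disagreements and gaps**
- The wrist camera put the bowl's centre 2 to 4 mm further along +y than the top camera did. I set the lid back at the gripper position from which I had lifted it, rather than at either camera estimate.
- The gripper position readings jittered by 1 to 2 mm. Because of that I corrected the fingertip's place by picture before lowering it into the dish the second time.
- I could not see the nuts again once the lid was on.

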